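# Open the tart-shell press and time the cooling

### The job

The shells in the tart press are baked and must cool for ten minutes with the press open. Press the red release button so that the lid pops up, then take the lid by its handle and ease it all the way back onto its stop without letting it bang, holding it there until it is still before you let go. Then set the clockwork timer to ten minutes (the orange mark), pressing it down as you turn so that it does not spin or slide on the bench, and disturb nothing else that stands on the bench.

Things in the scene. Friction and masses are not known exactly. Their poses are not given: they have to be found in the camera images.
- press: tart-shell press, white box-shaped appliance 200 mm deep (its x), 210 wide (its y), 115 high shut, fixed on the bench. Origin: centre of its underside; front faces its -x. Its front edge is a black panel sloping at 45 degrees, from x -60, z 70 down to x -100, z 30. The shut lid's steel top juts out over that panel to x -99 (full width, underside at z 108).
- button_top (a point): centre of the face of the red release button, 26 mm across, standing 10 mm out of the sloping panel, 80 mm to the press's -y side, under the red mark on the lid's front edge. The point's z is its outward normal (45 degrees up, towards the press's -x). It cannot be reached from straight above: the lid's visor ends 12 mm in front of it and 50 mm above it, so come in tilted 35 to 45 degrees.
- button (a joint): travel of the release button inwards, m: 0 out, 0.006 fully in; springs back. About 4 N; the catch lets go at 4 to 5 mm.
- lid (a joint): lid angle, rad: 0 shut and latched, 1.66 (95 degrees) fully back on its stop. When released it is kicked up by a spring and bobs to rest at about 0.42; below 1.3 it falls back onto that spring, beyond about 1.35 its weight tips it over onto the stop. Lid 0.5 kg; some 3 N at the handle moves it.
- lid_hinge (a point): middle of the lid's hinge line, in the press at x +85, y 0, z 78 mm; the line lies along the press's y.
- lid_handle (a point): middle of the black handle, a tab at the middle of the lid's front edge: 24 mm wide (press's y), 16 thick, 32 mm of it free. With the lid shut it is 200 mm in front of the hinge line and 33 above it, and turns with the lid about that line; point axes are the lid's: x from handle to hinge, y across, z out of the lid's top.
- timer: white clockwork timer, a drum 84 mm across and 43 high, about 0.35 kg, standing loose on the bench. Origin: centre of its underside, z up. Its blue zero mark is at its -x side; marks run clockwise seen from above, one each 5 minutes (30 degrees), the ten-minute mark orange.
- dial (a joint): dial setting, rad clockwise seen from above: 0 = pointer at the blue zero mark, 1.047 (60 degrees) = ten minutes at the orange mark. Stays where it is left; takes 0.16 N m, enough to spin the timer itself unless it is pressed down with about 10 N.
- dial_grip (a point): on the dial's axis, 62 mm above the bench, in the black upright grip bar: 46 mm long (point's x), 13 wide (y), from 50 to 72 mm above the bench, on a round dial plate 65 mm across whose top is 50 mm above the bench. White pointer line at the bar's -x end. The point turns with the dial.
- timer_zero (a point): blue zero mark on the rim of the timer, 40 mm from its axis towards its -x, 43 mm above the bench; shows whether the timer has slid or spun.
- shaker: bystander: steel sugar shaker, 68 mm across, 138 high, loose, near the timer. Origin: centre of its underside.
- tart_a: bystander: meringue tart in a foil tin, 82 mm across, 61 high, loose, near the timer. Origin: centre of its underside.
- tart_b: bystander: meringue tart in a foil tin, 82 mm across, 61 high, loose, beside the press. Origin: centre of its underside.
- nozzle_pot: bystander: white pot of piping nozzles, 68 mm across, 108 high, loose, beside the press. Origin: centre of its underside.

How it is judged:
By the outcome, as a careful person would: the job done as asked, in the order asked, and still so for the second after the job is handed in, with the robot touching nothing.
It also fails if it takes over 61 s, if anything falls off the work surface, if the arm or the gripper's body presses on something with over 40 N, if the wrist force passes 120 N, or if a joint passes its speed limit or range.

### The arm

A 6-joint arm with a two-finger parallel gripper is mounted at the origin on the work surface. World frame = base frame: x ahead of the robot, y to its left, z up, the work surface at z = 0. Lengths are in m, angles in rad, forces in N, time in s.
With the tool pointing down it reaches from about 0.25 to 0.775 m from the base axis. Payload 4 kg.
Tool frame: the origin (TCP) lies at the centre of the arm's flange, where the gripper is bolted on; the fingertips stand 199 mm ahead of it and the grasp point (between the pads) lies 180 mm ahead of it (ctrl.nose_length is the distance from the TCP to the fingertips, in m); z points along the fingers, y is the direction in which the jaws open and shut (so a half turn about z gives the same grasp; the last joint's range is limited). The gripper opens to 94 mm and grips with 3 to 60 N. Pads are 16 mm wide; open, the fingers measure 119 mm over their backs; the gripper's body (75 mm by 177 mm) begins 78 mm behind the grasp point.
Start: joints at [1.112, 0.087, 1.371, -0, 1.684, -0.103], TCP at [0.192, 0.516, 0.405] pointing down, gripper open.
Joint ranges: [-3.1, 3.1], [-0.76, 2.03], [0.27, 2.55], [-1.08, 4.22], [0.17, 2.65], [-2.57, 2.57]. Speed limits (rad/s): [2.79, 2.79, 3.14, 3.14, 3.14, 3.14].

### API

Orientations are given as a rotation vector (axis times angle).
In Python, from cell import get_obs, viewer, job, ctrl gives the robot as it stands.
- The arm moves only by the shell command python3 -m creep 'ROWS' [FORCE]. ROWS is a JSON object of lists of equal length, an entry for each row: "slide": the shift along the tool's x, y, z in m, a list of three; "twist": the turn, a rotation vector about the tool's x, y, z in rad, a list of three; "claw": the closure, from -1 (fully open) to 1 (shut). A call has 1 to 10 rows; each row is the pose to reach, as a shift and turn from the pose commanded when the call began, along the tool's axes at that moment; what a row does not reach only later rows make up. A row lasts 1/12 s, in which the tool goes at most 41.7 mm and 7.16 degrees, less where a joint would pass 70% of its speed; a pose out of reach is approached as far as the arm can. A call with a gripper value outside its range is refused whole. The fingers move at their own pace and stop on an object; FORCE is the grip in N (left out, the last holds). Time passes only in rows, so rows that repeat a pose let the fingers close. It gives the time, the measured TCP pose, the force and the opening at its end, in the units of the state.
- get_obs(): the state, without advancing time (a new reading comes with each control period).
- viewer.read_camera(name): name is "scene" or "top"; returns a dict with "pixels" (384x512x3 uint8, blue, green, red), "mtx" (3x3 intrinsics, pixels), "extrinsics" (4x4, takes a point from world to camera coordinates). Camera axes: x right, y up, looking along -z (the intrinsics and any distortion apply to the point x, -y, -z); pixel columns grow to the right and rows downward; lengths in m; the calibration is good to about 2 mm. A picture is of the moment at which its call begins. There is no depth.
- job.close_job(): hands the job in, once; it reports no verdict.
The state is a dict: "time": time; "joint_positions": joint angles; "joint_velocities": joint speeds; "effort": joint torques, N m; "position": TCP position; "tool_rot": TCP orientation; "wrist_force": force on the tool from outside, world axes, zero at the start; "moment": the same for the moment, N m; "opening": finger opening in m.
Only numpy, scipy, OpenCV 4.12 (cv2) and the standard library are available. Lean on these libraries where they do the work, as an engineer would, in place of code of your own. Each camera call takes 0.05 s, during which the arm holds its last target.

## Working session

There is one attempt and no reset: what is moved stays moved. The work goes in short steps, Python scripts to look and compute and a shell command to move; the robot and the scene stay as the last step left them, time stands still between calls to the robot, and variables do not carry over. Pictures are saved under pics/ and viewed, and the job is handed in when it is done.

```bash
ls; mkdir -p pics; python3 - <<'E'
from cell import get_obs, viewer, ctrl
import cv2
print(get_obs(), ctrl.nose_length)
for n in ("scene","top"):
    r=viewer.read_camera(n); cv2.imwrite(f"pics/{n}0.png",r["pixels"]); print(n,r["mtx"],r["extrinsics"],[k for k in r])
    print({k:r[k] for k in r if k not in("pixels","mtx","extrinsics")})
E
```

```text
pics
{'time': 0.0, 'joint_positions': array([ 1.11184497e+00,  8.79591369e-02,  1.37223145e+00, -2.20621125e-05,
        1.68357300e+00, -1.03132225e-01]), 'joint_velocities': array([-0.00137629, -0.00067169, -0.00154702, -0.00012081,  0.00040402,
       -0.00053686]), 'effort': array([-1.72767908e-03, -3.40181637e+01, -3.02429688e+01,  7.16869463e-02,
        3.30324692e-02, -1.51210570e-04]), 'position': array([0.19157461, 0.51544568, 0.403513  ]), 'tool_rot': array([-0.55587625, -3.09143084,  0.00328526]), 'wrist_force': array([-0.51624458,  1.26759065,  0.29369407]), 'moment': array([ 0.03749468,  0.00868391, -0.01805399]), 'opening': 0.09416452635418279} 0.1992
scene [[483.33605649   0.         249.18993284]
 [  0.         483.33605649 191.58032626]
 [  0.           0.           1.        ]] [[ 8.38347833e-01  5.45135625e-01 -2.47217919e-04 -4.48546284e-01]
 [-2.93262761e-01  4.51382253e-01  8.42763914e-01  7.34177152e-02]
 [ 4.59532223e-01 -7.06456801e-01  5.38283312e-01 -1.67356916e+00]
 [ 0.00000000e+00  0.00000000e+00  0.00000000e+00  1.00000000e+00]] ['pixels', 'mtx', 'extrinsics']
{}
top [[352.60108974   0.         253.37179477]
 [  0.         352.60108974 190.43678313]
 [  0.           0.           1.        ]] [[ 0.02439225 -0.9989073  -0.03986498 -0.01502894]
 [ 0.98149844  0.01635377  0.19077047 -0.5261512 ]
 [-0.18991008 -0.04378073  0.98082486 -0.77820383]
 [ 0.          0.          0.          1.        ]] ['pixels', 'mtx', 'extrinsics']
{}
```

View pics/scene0.png

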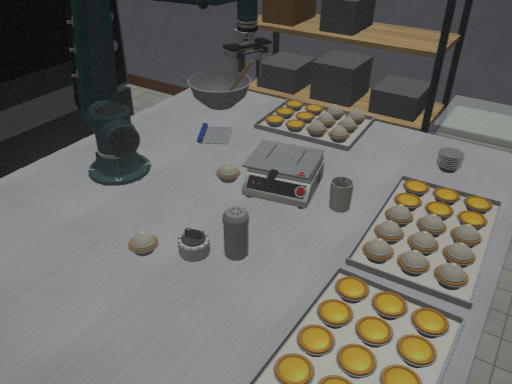

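View pics/top0.png

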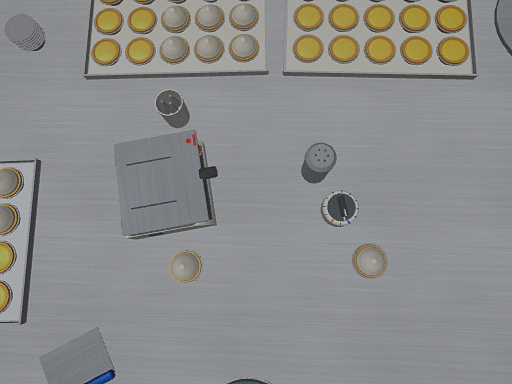

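The scene view shows the press near (285,172) and the timer at (194,243). In the top view the press is at (165,183) with its handle at (208,172), and the timer is at (340,208). I'll enlarge those areas for measuring.

```bash
cat > h.py <<'E'
import numpy as np, cv2
from scipy.spatial.transform import Rotation as R
from cell import get_obs, viewer, ctrl
def cam(n): return viewer.read_camera(n)
def proj(r,P):
    P=np.atleast_2d(P); E=r["extrinsics"]; p=P@E[:3,:3].T+E[:3,3]
    q=np.c_[p[:,0],-p[:,1],-p[:,2]]@r["mtx"].T
    return q[:,:2]/q[:,2:]
def ray(r,uv):
    E=r["extrinsics"]; d=np.linalg.inv(r["mtx"])@np.array([uv[0],uv[1],1.0]); d=np.array([d[0],-d[1],-d[2]])
    return -E[:3,:3].T@E[:3,3], E[:3,:3].T@d
def onplane(r,uv,z):
    o,d=ray(r,uv); return o+d*(z-o[2])/d[2]
def tri(rs,uvs):
    A=np.zeros((3,3));b=np.zeros(3)
    for r,u in zip(rs,uvs):
        o,d=ray(r,u); d/=np.linalg.norm(d); M=np.eye(3)-np.outer(d,d); A+=M;b+=M@o
    return np.linalg.solve(A,b)
def crop(r,x0,y0,x1,y1,k,name):
    cv2.imwrite("pics/"+name,cv2.resize(r["pixels"][y0:y1,x0:x1],None,fx=k,fy=k,interpolation=cv2.INTER_CUBIC))
E
python3 - <<'E'
from h import *
t=cam("top");s=cam("scene")
print(ray(t,(250,190))[0],ray(s,(250,190))[0])
crop(t,100,80,230,280,3,"tp.png")  
crop(t,295,130,395,285,3.8,"tt.png")
crop(s,230,130,330,215,6,"sp.png")
crop(s,120,195,260,270,5,"st.png")
E
```

```text
[ 0.36899442 -0.0404783   0.86305665] [ 1.16662744 -0.97092521  0.83886966]
```

View pics/tp.png

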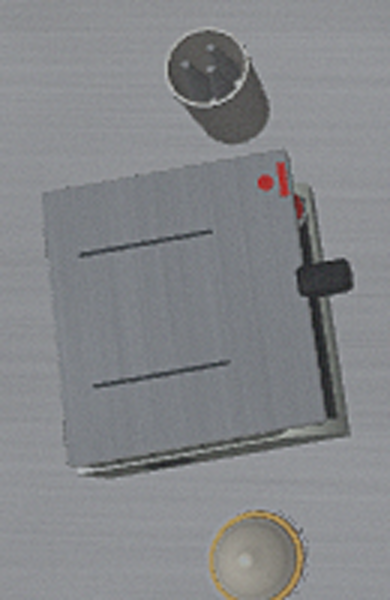

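View pics/tt.png

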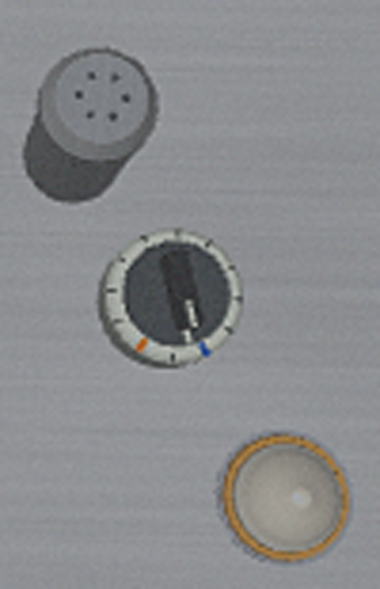

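View pics/sp.png

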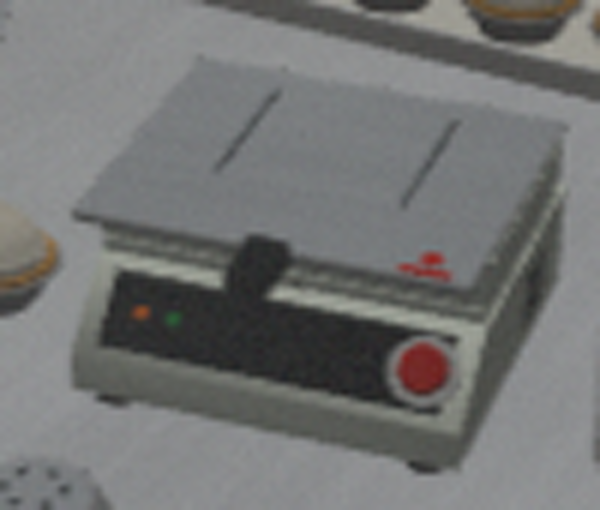

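View pics/st.png

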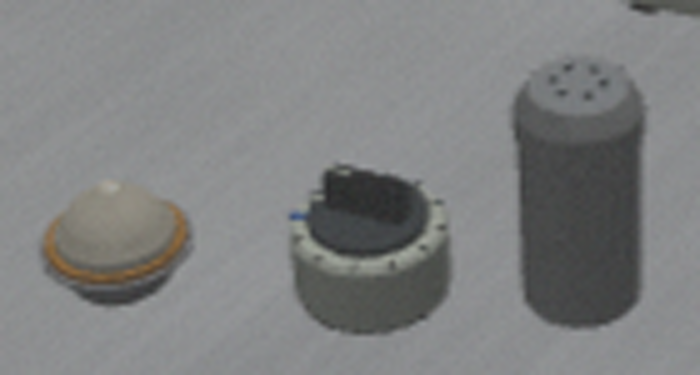

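```bash
cat > m1.py <<'E'
from h import *
t=cam("top");s=cam("scene")
c=[onplane(t,(100+u/3,80+v/3),.115) for u,v in [(43,192),(286,150),(328,424),(68,468)]]
cs=[onplane(s,(230+u/6,130+v/6),.115) for u,v in [(200,57),(567,125),(470,290),(75,212)]]
for p in c+cs: print(p.round(4))
for a,b in [(0,1),(1,2),(2,3),(3,0)]: print(np.linalg.norm(c[a]-c[b]).round(4))
# scene order: TL? (back,-?)...
# press frame: front mid, yaw
f=(c[1]+c[2])/2
print("front mid top",f)
a=c[2]-c[1]; print("y-dir yaw from front edge",np.degrees(np.arctan2(-a[0],a[1])).round(2)) 
a=c[3]-c[0]; print("rear",np.degrees(np.arctan2(-a[0],a[1])).round(2)) 
print("btn scene", (230+422/6,130+370/6), "handle tri?", )
hx=s["pixels"].astype(int)
# button red blob centroid scene
def redc(im,box):
    x0,y0,x1,y1=box; p=im[y0:y1,x0:x1].astype(int); m=(p[...,2]-np.maximum(p[...,1],p[...,0])>40).astype(np.uint8)
    n,l,st,ce=cv2.connectedComponentsWithStats(m); return [(st[i,4],ce[i]+[x0,y0]) for i in range(1,n) if st[i,4]>3]
print(redc(s["pixels"],(230,130,330,215))); print(redc(t["pixels"],(100,80,230,280)))
E
python3 m1.py
```

```text
[0.6153 0.3095 0.115 ]
[0.6503 0.1272 0.115 ]
[0.445  0.0855 0.115 ]
[0.4098 0.2706 0.115 ]
[0.4118 0.2764 0.115 ]
[0.6188 0.314  0.115 ]
[0.6538 0.1327 0.115 ]
[0.4508 0.0923 0.115 ]
0.1857
0.2095
0.1884
0.2092
front mid top [0.54767538 0.10631277 0.115     ]
y-dir yaw from front edge 101.48
rear 100.73
btn scene (300.3333333333333, 191.66666666666666) handle tri?
[(np.int32(15), array([300.8       , 173.86666667])), (np.int32(51), array([299.92156863, 190.78431373]))]
[(np.int32(36), array([193.75, 139.25])), (np.int32(25), array([188.04, 140.4 ])), (np.int32(13), array([199.15384615, 148.69230769]))]
```

```bash
cat > m2.py <<'E'
from h import *
t=cam("top");s=cam("scene")
tp=[((u+.5)/3-.5+100,(v+.5)/3-.5+80) for u,v in [(43,192),(286,150),(328,424),(68,468)]]
sp=[((u+.5)/6-.5+230,(v+.5)/6-.5+130) for u,v in [(567,125),(470,290),(75,212),(200,57)]]
P=np.array([tri((t,s),q) for q in zip(tp,sp)]); print(P.round(4))
f=(P[1]+P[2])/2; y=(P[2]+P[3]-P[0]-P[1])
X=(P[0]+P[3]-P[1]-P[2]); print(np.degrees([np.arctan2(-y[0],y[1])-0,np.arctan2(X[1],X[0])]))
# mean yaw
yaw=(np.arctan2(X[1],X[0])*1+ (np.arctan2(y[1],y[0])-np.pi/2)*1)/2
print("yaw",np.degrees(yaw)); 
d=np.array([np.cos(yaw),np.sin(yaw),0]); o=f+.099*d; print("origin",o)
def W(p): return np.array([o[0],o[1],0])+R.from_euler('z',yaw).apply(p)
b=W([-.0871,-.08,.0571]); h=W([-.115,0,.111]); print("btn",b,"handle",h,"hinge",W([.085,0,.078]))
print(proj(s,b),proj(t,b),proj(s,h),proj(t,h))
print("corner reproj",proj(t,P[1]),tp[1],proj(s,P[1]),sp[1])
print("reproj outline", proj(t,[W([-.099,-.105,.115]),W([-.099,.105,.115])]),proj(s,[W([-.099,-.105,.115]),W([-.099,.105,.115])]))
E
python3 m2.py
python3 - <<'E'
from h import *
t=cam("top");s=cam("scene")
# timer: rim & plate
g=cv2.cvtColor(t["pixels"],cv2.COLOR_BGR2GRAY)
def px(u,v): return ((u+.5)/3.8-.5+295,(v+.5)/3.8-.5+130)
def ps(u,v): return ((u+.5)/5-.5+120,(v+.5)/5-.5+195)
# rough by eye
z=.05
plate_t=onplane(t,px(178,296),.05); plate_s=onplane(s,ps(368,218),.05)
print("plate",plate_t,plate_s)
bl=onplane(t,px(206,349),.043); og=onplane(t,px(141,345),.043); bs=onplane(s,ps(298,216),.043)
print("blue",bl,bs,"orange",og)
m=g[150:240,310:372]
for name,r,box in(("t",t,(310,180,372,240)),("s",s,(170,220,215,265))):
    x0,y0,x1,y1=box;p=r["pixels"][y0:y1,x0:x1].astype(int)
    for nm,mask in(("blue",p[...,0]-p[...,2]>40),("or",p[...,2]-p[...,0]>50)):
        yy,xx=np.nonzero(mask)
        if len(xx): c=(xx.mean()+x0,yy.mean()+y0); print(name,nm,len(xx),c,onplane(r,c,.043))
E
```

```text
[[0.617  0.311  0.1164]
 [0.6522 0.1289 0.1168]
 [0.4481 0.0881 0.1168]
 [0.4115 0.2713 0.118 ]]
[101.12227668 101.11748454]
yaw -78.88011939141465
origin [0.56924055 0.01139953 0.11679891]
btn [0.47394416 0.0814353  0.0571    ] handle [0.54706137 0.12424049 0.111     ] hinge [ 0.58563385 -0.07200467  0.078     ]
[[246.96097016 185.28574778]] [[215.72840895 211.50844814]] [[275.11384162 170.71247829]] [[194.40693063 175.04243705]]
corner reproj [[194.4323879 128.9253398]] (195.0, 129.66666666666666) [[307.26473035 178.19708483]] (307.9166666666667, 177.91666666666666)
reproj outline [[208.06814199 220.32221926]
 [194.68640359 128.80095886]] [[240.76325563 165.55849892]
 [307.50836569 178.85759169]]
plate [ 0.48967623 -0.20845182  0.05      ] [ 0.49386073 -0.20723171  0.05      ]
blue [ 0.45854617 -0.22599178  0.043     ] [ 0.4555763  -0.21940455  0.043     ] orange [ 0.46019309 -0.18690821  0.043     ]
t blue 9 (np.float64(348.22222222222223), np.float64(221.55555555555554)) [ 0.45832825 -0.22457148  0.043     ]
t or 9 (np.float64(331.8888888888889), np.float64(220.44444444444446)) [ 0.46014588 -0.1872559   0.043     ]
s blue 3 (np.float64(179.0), np.float64(238.0)) [ 0.45568674 -0.22035769  0.043     ]
```

```bash
cat >> h.py <<'E'
yaw=np.radians(101.12); O=np.array([.5311,.2056,0.0]); Rp=R.from_euler('z',yaw)
def W(p): return O+Rp.apply(p)
def lidpt(x,z,a,y=0):  # lid pt given shut coords press x,z
    dx,dz=x-.085,z-.078; c,s_=np.cos(a),np.sin(a)   # front goes up
    return W([.085+dx*c+dz*s_, y, .078-dx*s_+dz*c])
def Rtool(tilt,sgn=1):  # tilt deg from vertical, tool z towards press +x and down ; tool y = sgn*press y
    a=np.radians(tilt); z=Rp.apply([np.sin(a),0,-np.cos(a)]); y=sgn*Rp.apply([0,1,0]); return R.from_matrix(np.c_[np.cross(y,z),y,z])
def rel(pos,Rt,p0=None,R0=None):
    o=get_obs(); p0=o["position"] if p0 is None else p0; R0=R.from_rotvec(o["tool_rot"]) if R0 is None else R0
    return R0.inv().apply(np.asarray(pos)-p0).round(4),(R0.inv()*Rt).as_rotvec().round(3)
E
python3 - <<'E'
from h import *
t=cam("top");s=cam("scene")
b=W([-.0871,-.08,.0571]); print("btn",b,proj(s,b),proj(t,b), "handle",W([-.115,0,.111]),proj(s,W([-.115,0,.111])),proj(t,W([-.115,0,.111])))
print(redb:=None)
print("ray gap scene->btn plane:")
o,d=ray(s,(299.92,190.78)); n=Rp.apply([-1,0,1])/2**.5; k=((b-o)@n)/(d@n); print("scene-only btn",o+k*d, "press frame diff",Rp.inv().apply(o+k*d-b))
print("shaker",onplane(t,(320.5,153),.138),"potB",onplane(t,(169,102),.108),"timer",)
for sg in(1,-1):
    Rt=Rtool(50,sg); z=Rt.as_matrix()[:,2]; print(sg,b-z*(.199+.09),rel(b-z*(.199+.09),Rt))
crop(t,315,180,367,236,10,"tt2.png")
crop(s,170,220,216,262,14,"st2.png")
E
```

```text
btn [0.62639653 0.13556443 0.0571    ] [[299.32372939 191.90278188]] [[196.16164672 148.07684608]] handle [0.55327942 0.09275908 0.111     ] [[271.51786116 175.78294174]] [[208.70438423 172.50741144]]
None
ray gap scene->btn plane:
scene-only btn [0.62677486 0.13833612 0.05974669] press frame diff [ 0.00264669 -0.00090579  0.00264669]
shaker [ 0.59273839 -0.14881067  0.138     ] potB [0.72078815 0.19411187 0.108     ] timer
1 [ 0.66909419 -0.08166597  0.24286562] (array([-0.6556, -0.3935,  0.1618]), array([-0.915, -0.512, -1.962]))
-1 [ 0.66909419 -0.08166597  0.24286562] (array([-0.6556, -0.3935,  0.1618]), array([-0.444,  0.794,  0.953]))
```

View pics/tt2.png

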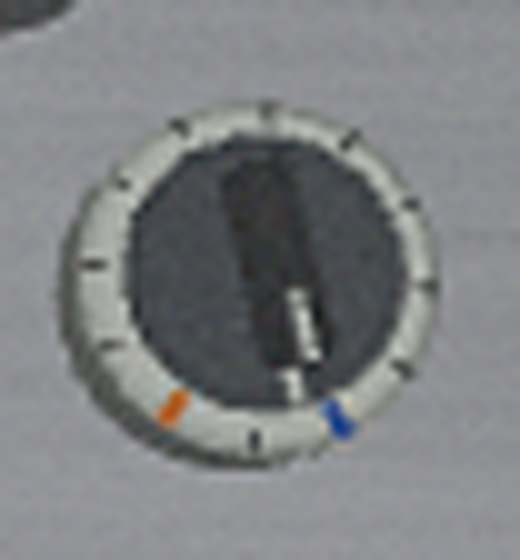

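View pics/st2.png

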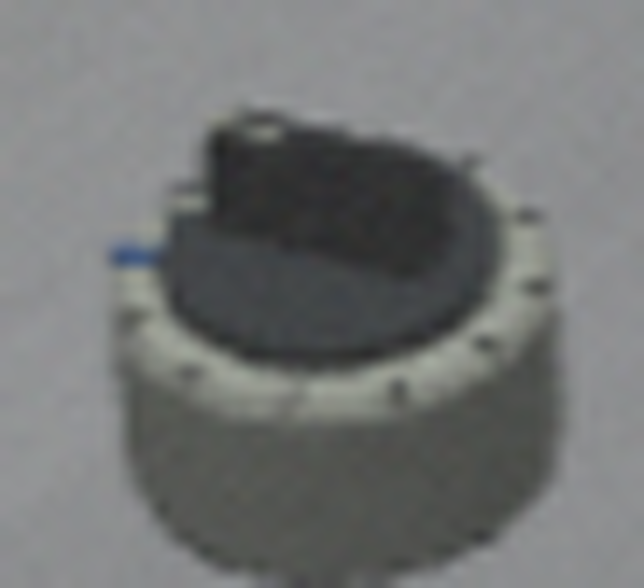

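The dial's pointer is not at blue: its plate end is at (293,385) in the crop and blue is at (338,420), so it already reads roughly 15° clockwise. I'll move to the button first, travelling high.

```bash
python3 - <<'E'
from h import *
Rt=Rtool(50,-1); print(rel([.65,-.13,.42],Rt))
E
```

```text
(array([-0.6546, -0.4454, -0.0153]), array([-0.444,  0.794,  0.953]))
```

```bash
python3 -m creep '{"slide":[[-0.33,-0.22,-0.01],[-0.33,-0.22,-0.01],[-0.33,-0.22,-0.01],[-0.33,-0.22,-0.01],[-0.33,-0.22,-0.01],[-0.33,-0.22,-0.01],[-0.33,-0.22,-0.01],[-0.33,-0.22,-0.01],[-0.33,-0.22,-0.01],[-0.33,-0.22,-0.01]],"twist":[[-0.22,0.4,0.47],[-0.22,0.4,0.47],[-0.22,0.4,0.47],[-0.22,0.4,0.47],[-0.22,0.4,0.47],[-0.22,0.4,0.47],[-0.22,0.4,0.47],[-0.22,0.4,0.47],[-0.22,0.4,0.47],[-0.22,0.4,0.47]],"claw":[1,1,1,1,1,1,1,1,1,1]}' 20; python3 - <<'E'
from h import *
Rt=Rtool(50,-1); print(get_obs()["joint_positions"].round(3)); print(rel([.65,-.13,.42],Rt))
E
```

```text
time: 1.43
position: [0.4261, 0.1911, 0.4148]
tool_rot: [-1.125, -2.525, -0.4]
wrist_force: [0.2, 0.5, -0.2]
opening: 0.0312
[ 0.163 -0.081  1.549  0.44   1.795 -0.497]
(array([-0.3489, -0.0376, -0.1735]), array([-0.225,  0.396,  0.478]))
```

```bash
python3 -m creep '{"slide":[[-0.349,-0.038,-0.174],[-0.349,-0.038,-0.174],[-0.349,-0.038,-0.174],[-0.349,-0.038,-0.174],[-0.349,-0.038,-0.174],[-0.349,-0.038,-0.174],[-0.349,-0.038,-0.174],[-0.349,-0.038,-0.174],[-0.349,-0.038,-0.174],[-0.349,-0.038,-0.174]],"twist":[[-0.225,0.396,0.478],[-0.225,0.396,0.478],[-0.225,0.396,0.478],[-0.225,0.396,0.478],[-0.225,0.396,0.478],[-0.225,0.396,0.478],[-0.225,0.396,0.478],[-0.225,0.396,0.478],[-0.225,0.396,0.478],[-0.225,0.396,0.478]],"claw":[1,1,1,1,1,1,1,1,1,1]}'; python3 - <<'E'
from h import *
Rt=Rtool(50,-1); print(get_obs()["joint_positions"].round(3)); print(rel([.65,-.13,.42],Rt))
b=W([-.0861,-.0805,.0586]); z=Rt.as_matrix()[:,2]; print(rel(b-z*(.199+.03),Rt),rel(b-z*(.199),Rt))
E
```

```text
time: 2.27
position: [0.6513, -0.1308, 0.4175]
tool_rot: [-1.509, -1.831, -0.701]
wrist_force: [0.2, 0.1, -1.3]
opening: 0.0004
[-0.427  0.477  0.967  0.82   2.123 -0.325]
(array([ 0.0026, -0.0011, -0.0008]), array([-0.001, -0.001, -0.003]))
(array([-0.1033,  0.028 ,  0.2063]), array([-0.001, -0.001, -0.003])) (array([-0.1033,  0.028 ,  0.2363]), array([-0.001, -0.001, -0.003]))
```

```bash
python3 -m creep '{"slide":[[-0.04,0.01,0.0],[-0.08,0.02,0.01],[-0.103,0.028,0.04],[-0.103,0.028,0.08],[-0.103,0.028,0.12],[-0.103,0.028,0.16],[-0.103,0.028,0.19],[-0.103,0.028,0.206],[-0.103,0.028,0.206],[-0.103,0.028,0.206]],"twist":[[0,0,0],[0,0,0],[0,0,0],[0,0,0],[0,0,0],[0,0,0],[0,0,0],[0,0,0],[0,0,0],[0,0,0]],"claw":[1,1,1,1,1,1,1,1,1,1]}'; python3 - <<'E'
from h import *
Rt=Rtool(50,-1); print(get_obs()["joint_positions"].round(3))
b=W([-.0861,-.0805,.0586]); z=Rt.as_matrix()[:,2]; print(rel(b-z*(.199),Rt))
s=cam("scene");t=cam("top"); crop(s,200,90,360,220,5,"s1.png"); crop(t,150,100,300,210,5,"t1.png")
o=get_obs(); tip=o["position"]+R.from_rotvec(o["tool_rot"]).apply([0,0,.199]); print(tip,proj(s,tip),proj(t,tip))
E
```

```text
time: 3.1
position: [0.6585, -0.0303, 0.2079]
tool_rot: [-1.503, -1.835, -0.7]
wrist_force: [1.0, -0.3, 0.2]
opening: 0.0004
[-0.29   0.56   1.276  0.759  1.753 -0.522]
(array([-0.0052,  0.0011,  0.0271]), array([-0.005, -0.001,  0.002]))
[0.62962095 0.11769791 0.08188512] [[297.89886514 187.87547296]] [[201.71920679 143.55828473]]
```

View pics/s1.png

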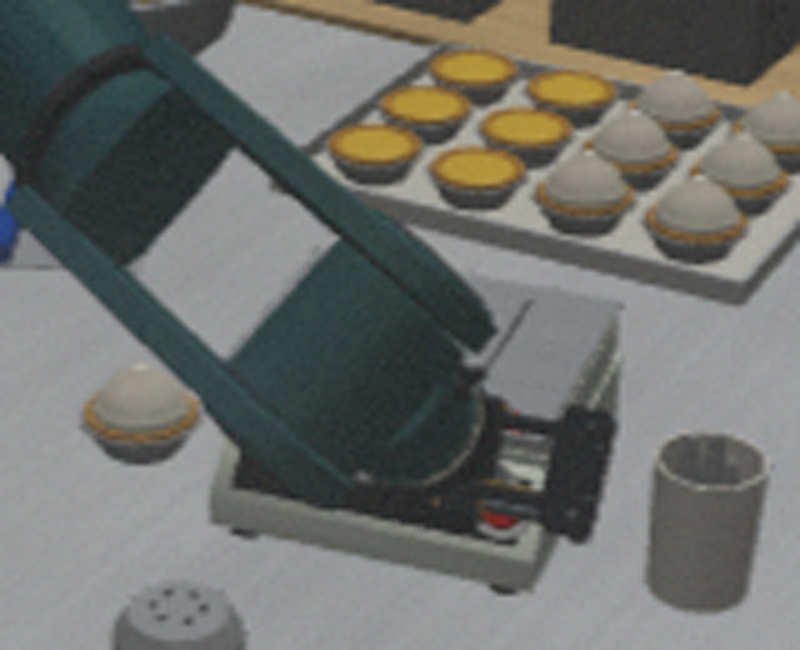

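View pics/t1.png

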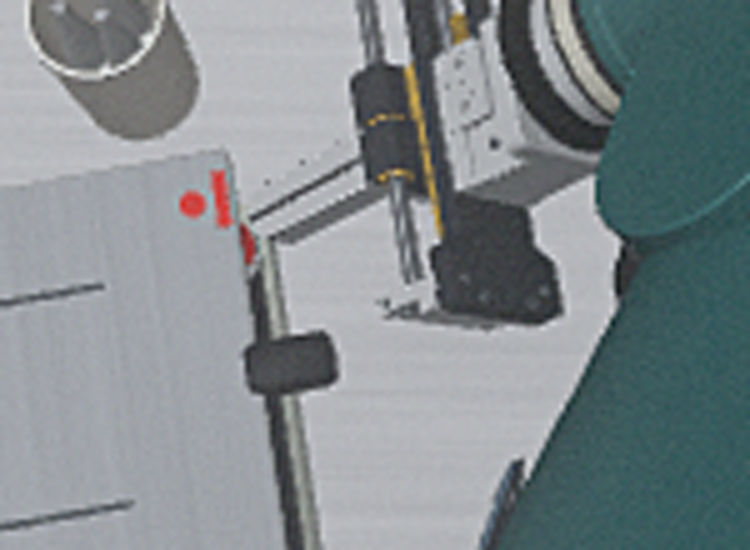

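The top view shows the closed fingers pointing at the red button, tip near (201,146), with the gripper body clear of the handle at (208,172). Pressing now.

```bash
python3 -m creep '{"slide":[[-0.003,0.001,0.005],[-0.005,0.001,0.012],[-0.005,0.001,0.017],[-0.005,0.001,0.021],[-0.005,0.001,0.024],[-0.005,0.001,0.026],[-0.005,0.001,0.028],[-0.005,0.001,0.030]],"twist":[[0,0,0],[0,0,0],[0,0,0],[0,0,0],[0,0,0],[0,0,0],[0,0,0],[0,0,0]],"claw":[1,1,1,1,1,1,1,1]}'; python3 - <<'E'
from h import *
Rt=Rtool(50,-1)
b=W([-.0861,-.0805,.0586]); z=Rt.as_matrix()[:,2]; print(rel(b-z*(.199),Rt))
t=cam("top"); crop(t,100,80,260,230,4,"t2.png")
E
```

```text
time: 3.87
position: [0.6556, -0.0115, 0.1856]
tool_rot: [-1.504, -1.836, -0.701]
wrist_force: [-0.1, -4.4, 2.2]
opening: 0.0005
(array([-0.0003,  0.0002, -0.0017]), array([-0.004, -0.   ,  0.002]))
```

View pics/t2.png

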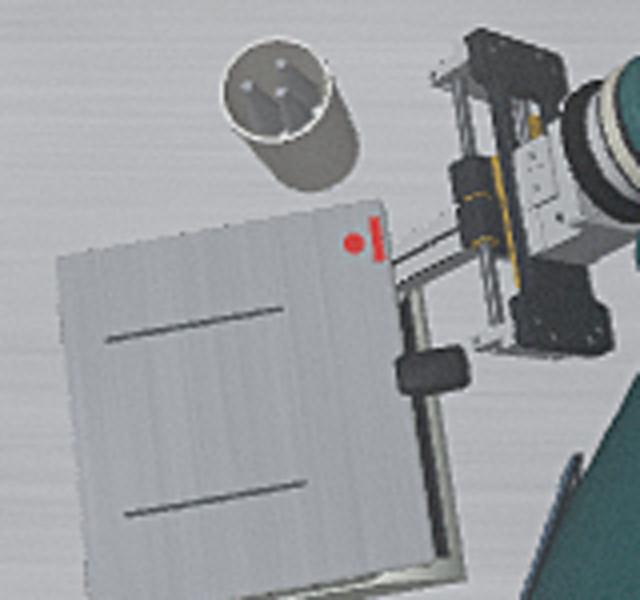

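Force is about 5 N against the button and the lid is still shut. I'll press a few millimetres deeper.

```bash
python3 -m creep '{"slide":[[0,0,0.002],[0,0,0.004],[0,0,0.006],[0,0,0.006]],"twist":[[0,0,0],[0,0,0],[0,0,0],[0,0,0]],"claw":[1,1,1,1]}'; python3 - <<'E'
from h import *
t=cam("top"); crop(t,100,80,260,230,4,"t3.png")
E
```

```text
time: 4.25
position: [0.655, -0.0083, 0.183]
tool_rot: [-1.505, -1.838, -0.701]
wrist_force: [-2.0, -9.3, 5.5]
opening: 0.0004
```

View pics/t3.png

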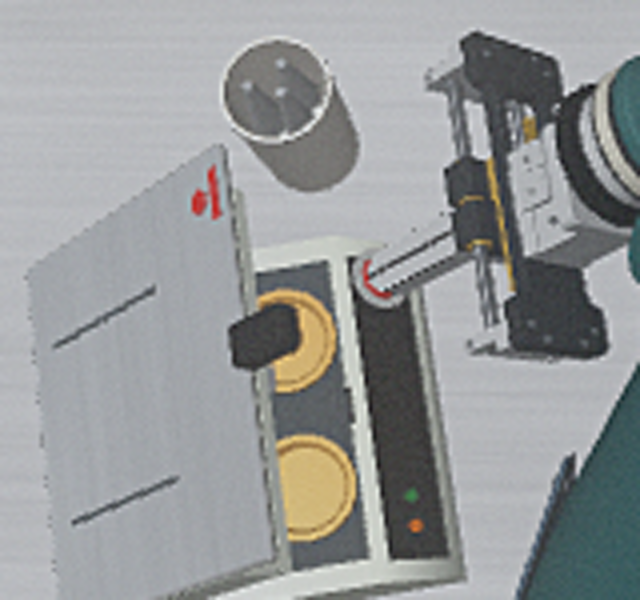

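The lid has popped open, with the handle now at about (266,335) in the crop. I'll retract, open the claw and measure the handle.

```bash
python3 -m creep '{"slide":[[0,0,-0.02],[0,0,-0.06],[0,0,-0.10],[0,0,-0.12],[0,0,-0.12],[0,0,-0.12]],"twist":[[0,0,0],[0,0,0],[0,0,0],[0,0,0],[0,0,0],[0,0,0]],"claw":[1,1,1,0.3,-0.2,-0.2]}'; cat > m3.py <<'E'
from h import *
import sys
s=cam("scene");t=cam("top"); crop(s,200,90,360,220,5,"s4.png"); crop(t,100,80,300,230,4,"t4.png")
for a in (.35,.42,.5):
    h=lidpt(-.115,.111,a); u=proj(s,h)[0]; v=proj(t,h)[0]; print(a,h.round(4),"scene crop",((u-[200,90])*5).round(0),"top crop",((v-[100,80])*4).round(0))
for a in (.35,.42,.5):
    for y in(-.105,.105):
        h=lidpt(-.099,.115,a,y); u=proj(s,h)[0]; v=proj(t,h)[0]; print("corner",a,y,((u-[200,90])*5).round(0),((v-[100,80])*4).round(0))
E
python3 m3.py
```

```text
time: 4.8
position: [0.6731, -0.097, 0.2586]
tool_rot: [-1.505, -1.836, -0.703]
wrist_force: [-1.0, -0.4, 0.4]
opening: 0.0168
0.35 [0.5488 0.1158 0.1776] scene crop [374. 311.] top crop [368. 346.]
0.42 [0.5473 0.123  0.1897] scene crop [379. 288.] top crop [348. 343.]
0.5 [0.5455 0.1323 0.2028] scene crop [385. 260.] top crop [323. 339.]
corner 0.35 -0.105 [556. 334.] [310. 161.]
corner 0.35 0.105 [218. 272.] [364. 556.]
corner 0.42 -0.105 [561. 311.] [291. 155.]
corner 0.42 0.105 [223. 250.] [345. 556.]
corner 0.5 -0.105 [567. 286.] [267. 149.]
corner 0.5 0.105 [228. 226.] [320. 557.]
```

View pics/s4.png

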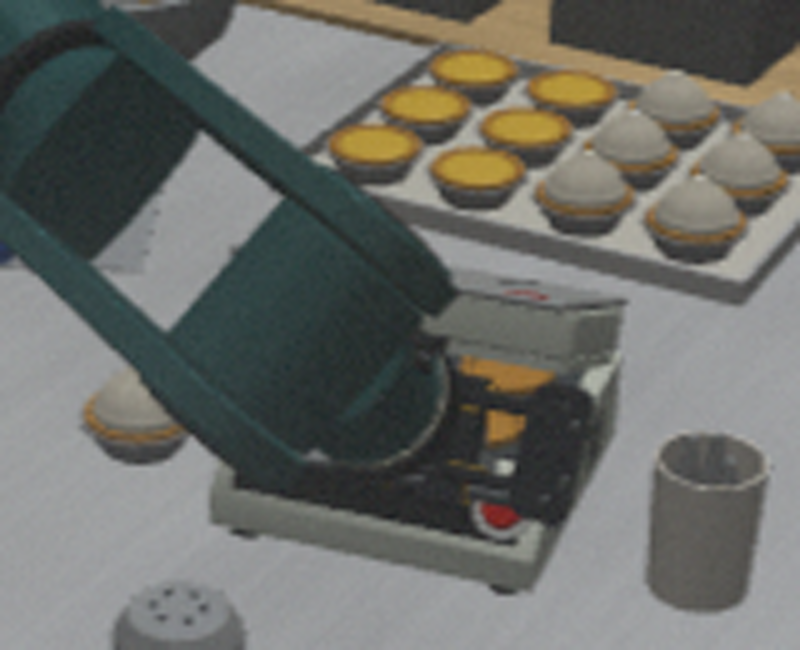

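View pics/t4.png

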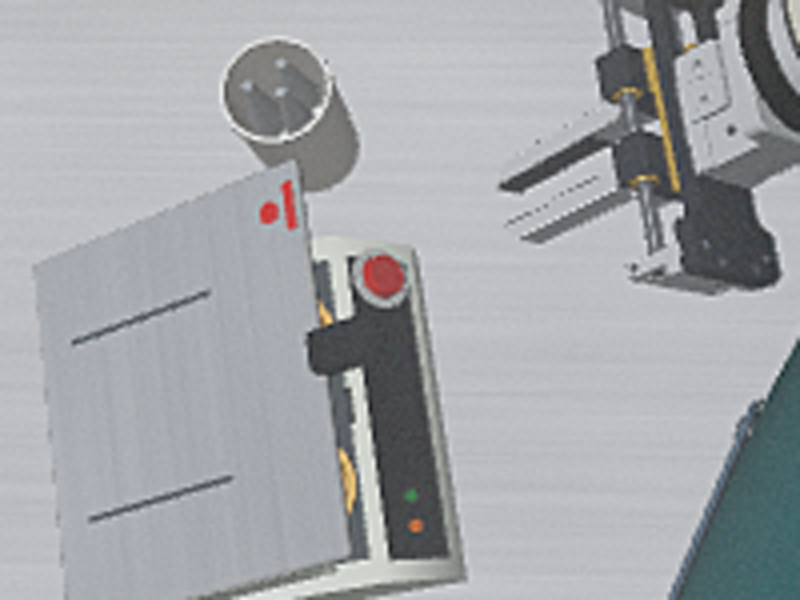

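```bash
cat >> h.py <<'E'
def grasp(a,tilt,back=0,out=.007):
    Rt=Rtool(tilt,-1); z=Rt.as_matrix()[:,2]; return lidpt(-.115-out,.111,a)-z*(.18+back), Rt
E
python3 - <<'E'
from h import *
print(rel(*grasp(.42,60,.06))); print(rel(*grasp(.42,60,0)))
E
```

```text
(array([ 0.0587, -0.0807, -0.0168]), array([-0.006,  0.172,  0.   ]))
(array([ 0.0689, -0.0804,  0.0423]), array([-0.006,  0.172,  0.   ]))
```

```bash
python3 -m creep '{"slide":[[0.02,-0.03,-0.01],[0.04,-0.06,-0.017],[0.059,-0.081,-0.017],[0.059,-0.081,-0.017],[0.059,-0.081,-0.017],[0.059,-0.081,-0.017]],"twist":[[0,0.06,0],[0,0.12,0],[0,0.172,0],[0,0.172,0],[0,0.172,0],[0,0.172,0]],"claw":[-0.2,-0.2,-0.2,-0.2,-0.2,-0.2]}'; sed -i 's/s4.png/s5.png/;s/t4.png/t5.png/' m3.py; python3 m3.py;python3 - <<'E'
from h import *
print(rel(*grasp(.42,60,0)),get_obs()["joint_positions"].round(2))
E
```

```text
time: 5.4
position: [0.5888, -0.0873, 0.3132]
tool_rot: [-1.398, -1.705, -0.803]
wrist_force: [-0.3, 0.1, -0.2]
opening: 0.0563
0.35 [0.5488 0.1158 0.1776] scene crop [374. 311.] top crop [368. 346.]
0.42 [0.5473 0.123  0.1897] scene crop [379. 288.] top crop [348. 343.]
0.5 [0.5455 0.1323 0.2028] scene crop [385. 260.] top crop [323. 339.]
corner 0.35 -0.105 [556. 334.] [310. 161.]
corner 0.35 0.105 [218. 272.] [364. 556.]
corner 0.42 -0.105 [561. 311.] [291. 155.]
corner 0.42 0.105 [223. 250.] [345. 556.]
corner 0.5 -0.105 [567. 286.] [267. 149.]
corner 0.5 0.105 [228. 226.] [320. 557.]
(array([-0.0001, -0.0001,  0.0609]), array([-0.006,  0.001,  0.   ])) [-0.42  0.39  1.34  0.88  2.01 -0.49]
```

View pics/t5.png

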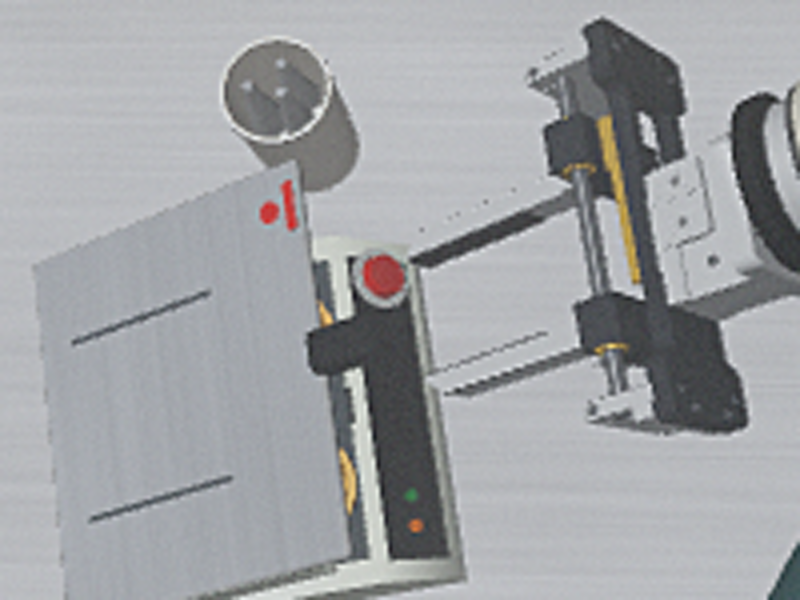

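Fingers straddle the handle's line: the handle is at (335,345), fingertips at (415,260) and (440,390). I'll move in and close gently.

```bash
python3 -m creep '{"slide":[[0,0,0.025],[0,0,0.045],[0,0,0.06],[0,0,0.06],[0,0,0.06],[0,0,0.06],[0,0,0.06],[0,0,0.06],[0,0,0.06],[0,0,0.06]],"twist":[[0,0,0],[0,0,0],[0,0,0],[0,0,0],[0,0,0],[0,0,0],[0,0,0],[0,0,0],[0,0,0],[0,0,0]],"claw":[-0.2,-0.2,-0.2,-0.2,0.1,0.3,0.5,0.7,0.8,0.8]}' 15; sed -i 's/s5.png/s6.png/;s/t5.png/t6.png/' m3.py; python3 m3.py|head -3;python3 - <<'E'
from h import *
print(rel(*grasp(.42,60,0)),get_obs()["joint_positions"].round(2))
E
```

```text
time: 6.33
position: [0.5799, -0.0379, 0.2853]
tool_rot: [-1.402, -1.707, -0.812]
wrist_force: [6.9, 2.6, -1.6]
opening: 0.0236
0.35 [0.5488 0.1158 0.1776] scene crop [374. 311.] top crop [368. 346.]
0.42 [0.5473 0.123  0.1897] scene crop [379. 288.] top crop [348. 343.]
0.5 [0.5455 0.1323 0.2028] scene crop [385. 260.] top crop [323. 339.]
(array([-0.0015, -0.0009,  0.003 ]), array([0.003, 0.003, 0.003])) [-0.36  0.37  1.43  0.89  1.9  -0.5 ]
```

View pics/t6.png

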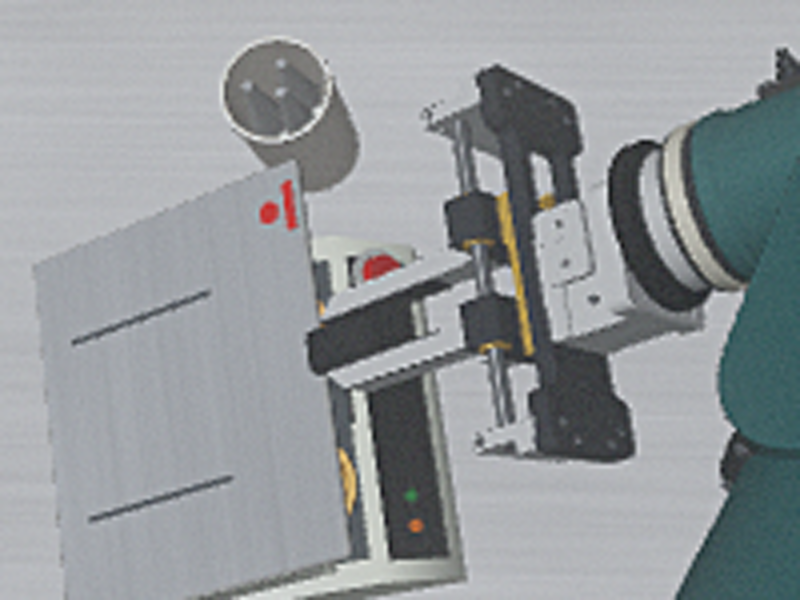

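View pics/s6.png

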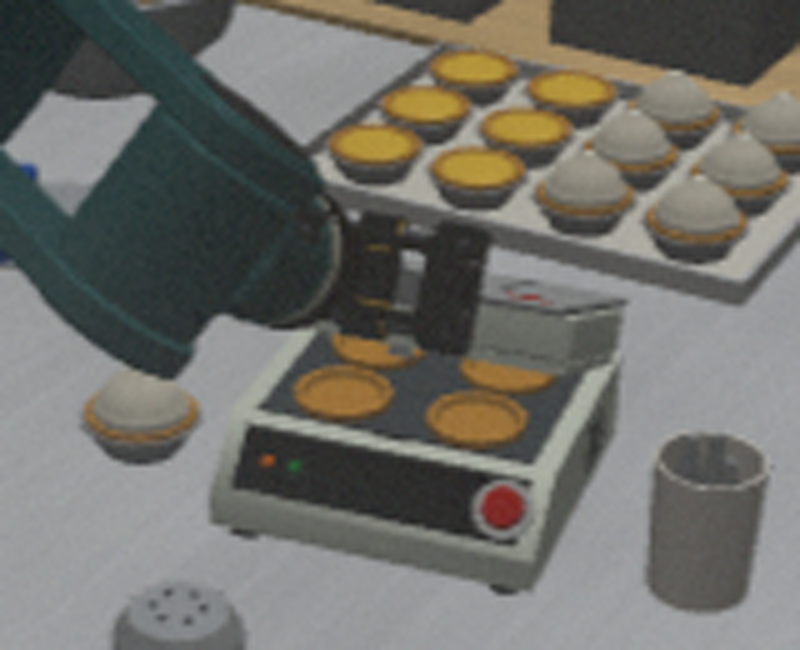

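Both views show the fingers closed on the handle (opening 23.6 mm). The arc about the hinge line is constant in tool axes, so I'll tabulate it.

```bash
python3 - <<'E'
from h import *
p0,R0=grasp(.41,60)
for d in list(range(1,12))+[12,15,18,21,24,27,30,33,36]:
    a=.41+np.radians(d); print(d,*rel(*grasp(a,60-d),p0,R0))
p,Rt=grasp(1.66,60-71.6);print(p,Rt.as_matrix()[:,2])
E
```

```text
1 [0.0068 0.     0.0002] [-0.    -0.017  0.   ]
2 [ 0.0136 -0.      0.0006] [-0.    -0.035  0.   ]
3 [0.0204 0.     0.001 ] [-0.    -0.052  0.   ]
4 [ 0.0271 -0.      0.0016] [-0.   -0.07  0.  ]
5 [ 0.0339 -0.      0.0023] [-0.    -0.087  0.   ]
6 [ 0.0407 -0.      0.0031] [-0.    -0.105  0.   ]
7 [ 0.0474 -0.      0.004 ] [ 0.    -0.122  0.   ]
8 [ 0.0541 -0.      0.0051] [ 0.   -0.14  0.  ]
9 [0.0608 0.     0.0063] [ 0.    -0.157  0.   ]
10 [ 0.0675 -0.      0.0075] [-0.    -0.175  0.   ]
11 [ 0.0741 -0.      0.0089] [ 0.    -0.192  0.   ]
12 [ 0.0808 -0.      0.0104] [-0.    -0.209  0.   ]
15 [0.1005 0.     0.0157] [ 0.    -0.262  0.   ]
18 [ 0.1199 -0.      0.0219] [ 0.    -0.314  0.   ]
21 [0.1389 0.     0.0292] [ 0.    -0.367  0.   ]
24 [ 0.1576 -0.      0.0375] [ 0.    -0.419  0.   ]
27 [0.1758 0.     0.0467] [-0.    -0.471  0.   ]
30 [ 0.1935 -0.      0.0568] [ 0.    -0.524  0.   ]
33 [0.2106 0.     0.0679] [ 0.    -0.576  0.   ]
36 [ 0.2271 -0.      0.0798] [ 0.    -0.628  0.   ]
[0.4978302  0.37486481 0.45756069] [ 0.03878079 -0.19730276 -0.97957525]
```

```bash
python3 -m creep '{"slide":[[0.0068,0,0.0002],[0.0204,0,0.001],[0.0339,0,0.0023],[0.0474,0,0.004],[0.0608,0,0.0063],[0.0741,0,0.0089],[0.0873,0,0.012],[0.1005,0,0.0157],[0.1135,0,0.0197],[0.1199,0,0.0219]],"twist":[[0,-0.017,0],[0,-0.052,0],[0,-0.087,0],[0,-0.122,0],[0,-0.157,0],[0,-0.192,0],[0,-0.227,0],[0,-0.262,0],[0,-0.297,0],[0,-0.314,0]],"claw":[0.8,0.8,0.8,0.8,0.8,0.8,0.8,0.8,0.8,0.8]}' 20; python3 - <<'E'
from h import *
print(rel(*grasp(.41+.314,42)),get_obs()["joint_positions"].round(2))
s=cam("scene");crop(s,200,60,360,200,5,"s7.png")
E
```

```text
time: 7.27
position: [0.5641, 0.0411, 0.3784]
tool_rot: [-1.593, -1.943, -0.614]
wrist_force: [7.9, 2.8, -4.3]
opening: 0.0238
(array([-0.0039, -0.0007,  0.003 ]), array([0.004, 0.004, 0.005])) [-0.2   0.19  1.39  0.69  1.82 -0.3 ]
```

View pics/s7.png

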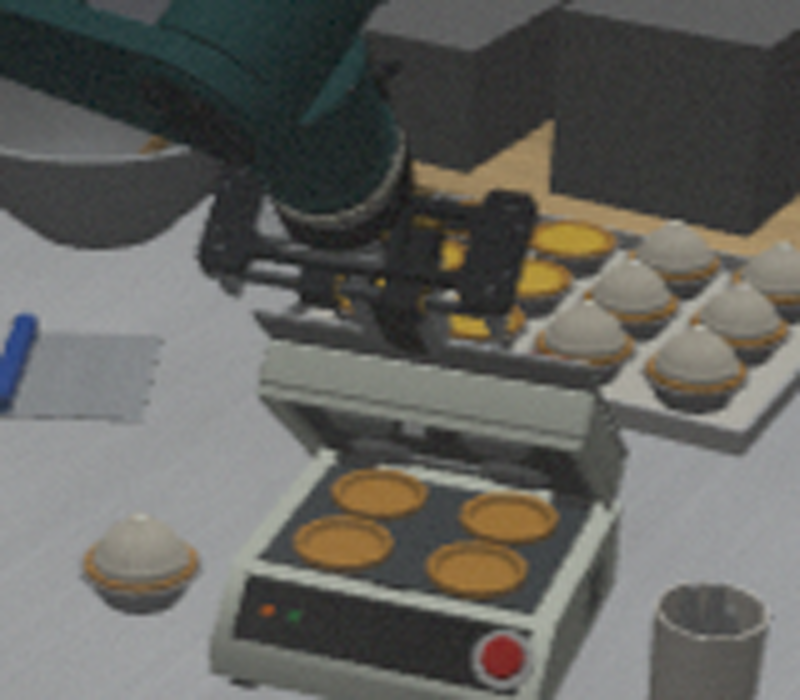

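```bash
python3 -m creep '{"slide":[[0.0136,0,0.0006],[0.0271,0,0.0016],[0.0474,0,0.004],[0.0675,0,0.0075],[0.0873,0,0.012],[0.1070,0,0.0177],[0.1262,0,0.0243],[0.1389,0,0.0292],[0.1513,0,0.0346],[0.1576,0,0.0375]],"twist":[[0,-0.035,0],[0,-0.07,0],[0,-0.122,0],[0,-0.175,0],[0,-0.227,0],[0,-0.279,0],[0,-0.332,0],[0,-0.367,0],[0,-0.402,0],[0,-0.419,0]],"claw":[0.8,0.8,0.8,0.8,0.8,0.8,0.8,0.8,0.8,0.8]}'; python3 - <<'E'
from h import *
print(rel(*grasp(.41+np.radians(42),18)),get_obs()["joint_positions"].round(2))
E
```

```text
time: 8.15
position: [0.5363, 0.1808, 0.4548]
tool_rot: [-1.832, -2.235, -0.293]
wrist_force: [9.1, 1.9, -4.2]
opening: 0.024
(array([-0.0022, -0.0003,  0.003 ]), array([0.004, 0.003, 0.004])) [0.14 0.11 1.26 0.32 1.77 0.01]
```

```bash
python3 -m creep '{"slide":[[0.0136,0,0.0006],[0.0271,0,0.0016],[0.0407,0,0.0031],[0.0541,0,0.0051],[0.0675,0,0.0075],[0.0808,0,0.0104],[0.0907,0,0.0129],[0.1005,0,0.0157],[0.1070,0,0.0177],[0.1070,0,0.0177]],"twist":[[0,-0.035,0],[0,-0.07,0],[0,-0.105,0],[0,-0.14,0],[0,-0.175,0],[0,-0.209,0],[0,-0.236,0],[0,-0.262,0],[0,-0.279,0],[0,-0.279,0]],"claw":[0.8,0.8,0.8,0.8,0.8,0.8,0.8,0.8,0.8,0.8]}'; python3 - <<'E'
from h import *
print(rel(*grasp(.41+np.radians(58),2)),get_obs()["joint_positions"].round(2))
print(rel(*grasp(1.66,60-71.6)))
s=cam("scene");crop(s,200,40,360,180,5,"s8.png")
E
```

```text
time: 8.98
position: [0.5153, 0.2858, 0.4706]
tool_rot: [-1.976, -2.413, -0.04]
wrist_force: [8.5, 2.3, -2.8]
opening: 0.024
(array([-0.0011, -0.    ,  0.0031]), array([0.005, 0.001, 0.004])) [0.4  0.17 1.15 0.03 1.81 0.21]
(array([0.0903, 0.0003, 0.0161]), array([ 0.006, -0.236,  0.004]))
```

View pics/s8.png

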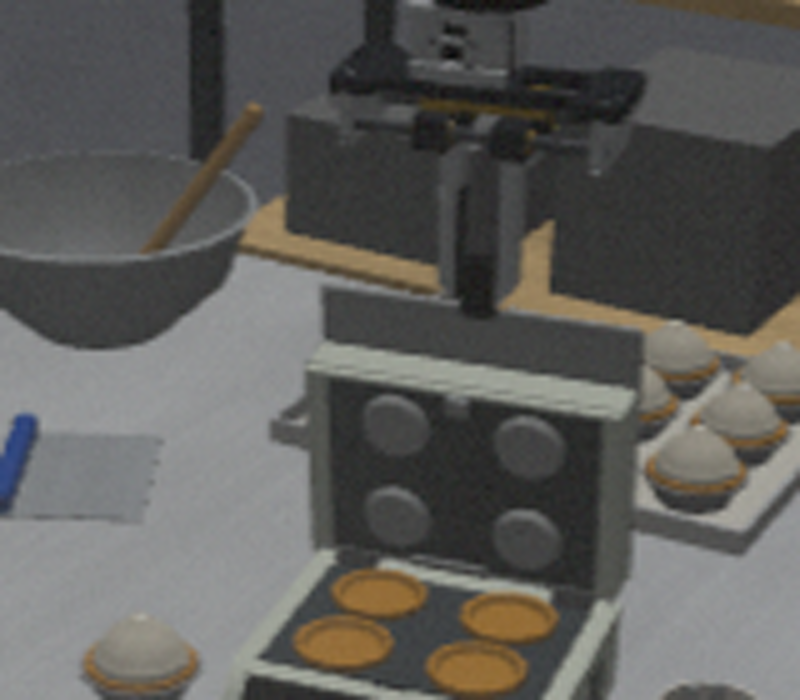

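The lid stands at about 81° and is still held. Now the slow final part.

```bash
python3 -m creep '{"slide":[[0.0068,0,0.0002],[0.0136,0,0.0006],[0.0204,0,0.001],[0.0271,0,0.0016],[0.0339,0,0.0023],[0.0407,0,0.0031],[0.0474,0,0.004],[0.0541,0,0.0051],[0.0608,0,0.0063],[0.0675,0,0.0075]],"twist":[[0,-0.017,0],[0,-0.035,0],[0,-0.052,0],[0,-0.07,0],[0,-0.087,0],[0,-0.105,0],[0,-0.122,0],[0,-0.14,0],[0,-0.157,0],[0,-0.175,0]],"claw":[0.8,0.8,0.8,0.8,0.8,0.8,0.8,0.8,0.8,0.8]}'; python3 - <<'E'
from h import *
print(get_obs()["joint_positions"].round(2))
print(rel(*grasp(1.66,60-71.6)))
E
```

```text
time: 9.87
position: [0.5023, 0.3513, 0.4655]
tool_rot: [1.919, 2.34, -0.129]
wrist_force: [8.5, 2.1, -2.8]
opening: 0.0238
[ 0.55  0.25  1.07 -0.14  1.86  0.32]
(array([0.0249, 0.0002, 0.0046]), array([ 0.006, -0.062,  0.002]))
```

```bash
python3 -m creep '{"slide":[[0.004,0,0.0001],[0.0075,0,0.0002],[0.011,0,0.0004],[0.0145,0,0.0006],[0.0175,0,0.0008],[0.020,0,0.001],[0.0225,0,0.0012],[0.0245,0,0.0014]],"twist":[[0,-0.01,0],[0,-0.019,0],[0,-0.028,0],[0,-0.037,0],[0,-0.045,0],[0,-0.051,0],[0,-0.058,0],[0,-0.063,0]],"claw":[0.8,0.8,0.8,0.8,0.8,0.8,0.8,0.8]}'; python3 - <<'E'
from h import *
print(rel(*grasp(1.66,60-71.6)))
E
```

```text
time: 10.53
position: [0.4975, 0.3748, 0.4609]
tool_rot: [1.887, 2.301, -0.186]
wrist_force: [7.5, 2.5, -1.9]
opening: 0.0239
(array([0.0006, 0.0003, 0.0032]), array([0.006, 0.   , 0.003]))
```

```bash
python3 -m creep '{"slide":[[0.001,0,0],[0.002,0,0],[0.003,0,0],[0.004,0,0.0001],[0.005,0,0.0001]],"twist":[[0,-0.003,0],[0,-0.005,0],[0,-0.008,0],[0,-0.01,0],[0,-0.013,0]],"claw":[0.8,0.8,0.8,0.8,0.8]}'; python3 - <<'E'
from h import *
print(rel(*grasp(1.66,60-71.6)))
E
```

```text
time: 10.95
position: [0.4969, 0.3784, 0.4601]
tool_rot: [1.881, 2.289, -0.2]
wrist_force: [8.4, -2.6, -0.7]
opening: 0.024
(array([-0.0031,  0.0002,  0.0033]), array([0.006, 0.016, 0.001]))
```

```bash
python3 -m creep '{"slide":[[0.001,0,0],[0.002,0,0],[0.003,0,0],[0.003,0,0],[0.003,0,0],[0.003,0,0]],"twist":[[0,-0.003,0],[0,-0.005,0],[0,-0.007,0],[0,-0.007,0],[0,-0.007,0],[0,-0.007,0]],"claw":[0.8,0.8,0.8,0.8,0.8,0.8]}'; python3 - <<'E'
from h import *
print(rel(*grasp(1.66,60-71.6)),get_obs()["moment"])
s=cam("scene");crop(s,200,40,360,180,5,"s9.png")
for a in(1.55,1.6,1.66):
    print(a,[((proj(s,lidpt(-.099,.115,a,y))[0]-[200,40])*5).round(0) for y in(-.105,.105)])
E
```

```text
time: 11.45
position: [0.4966, 0.3803, 0.4597]
tool_rot: [1.878, 2.282, -0.209]
wrist_force: [8.7, -4.9, -0.0]
opening: 0.0239
(array([-0.005 ,  0.0001,  0.0033]), array([ 0.005,  0.025, -0.001])) [-0.69689921 -1.19830482  0.25452205]
1.55 [array([651., 321.]), array([332., 274.])]
1.6 [array([654., 319.]), array([337., 272.])]
1.66 [array([658., 317.]), array([342., 271.])]
```

View pics/s9.png

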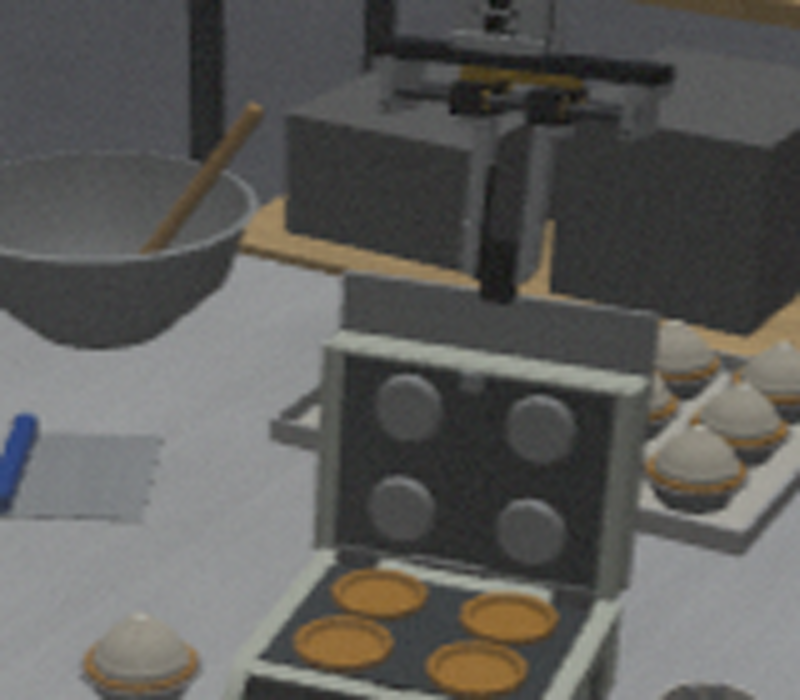

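Lid corners at (657,316) and (343,272) match 1.66 rad, and the wrist feels about 5 N from the stop. I'll hold, then release and back off.

```bash
python3 -m creep '{"slide":[[0,0,0],[0,0,0],[0,0,0],[0,0,0],[0,0,0],[0,0,0],[0,0,0],[0,0,0],[0,0,0],[0,0,0]],"twist":[[0,0,0],[0,0,0],[0,0,0],[0,0,0],[0,0,0],[0,0,0],[0,0,0],[0,0,0],[0,0,0],[0,0,0]],"claw":[0.8,0.8,0.8,0.8,0.7,0.5,0.3,0.1,-0.2,-0.2]}'; python3 -m creep '{"slide":[[0,0,-0.01],[0,0,-0.03],[0,0,-0.06],[0,0,-0.08],[0,0,-0.08]],"twist":[[0,0,0],[0,0,0],[0,0,0],[0,0,0],[0,0,0]],"claw":[-0.2,-0.2,-0.2,-0.2,-0.2]}'; python3 - <<'E'
from h import *
print(get_obs()["joint_positions"].round(2))
s=cam("scene");crop(s,200,40,360,180,5,"s10.png")
t=cam("top");crop(t,300,130,400,280,4,"t10.png"); crop(t,315,180,367,236,10,"tt10.png")
E
```

```text
time: 12.33
position: [0.4941, 0.3824, 0.4591]
tool_rot: [1.876, 2.292, -0.212]
wrist_force: [-0.7, -0.6, 0.5]
opening: 0.0469
time: 12.75
position: [0.4895, 0.4001, 0.5434]
tool_rot: [1.875, 2.29, -0.197]
wrist_force: [1.1, 0.0, 1.6]
opening: 0.0564
[ 0.64  0.34  0.81 -0.23  2.07  0.34]
```

View pics/s10.png

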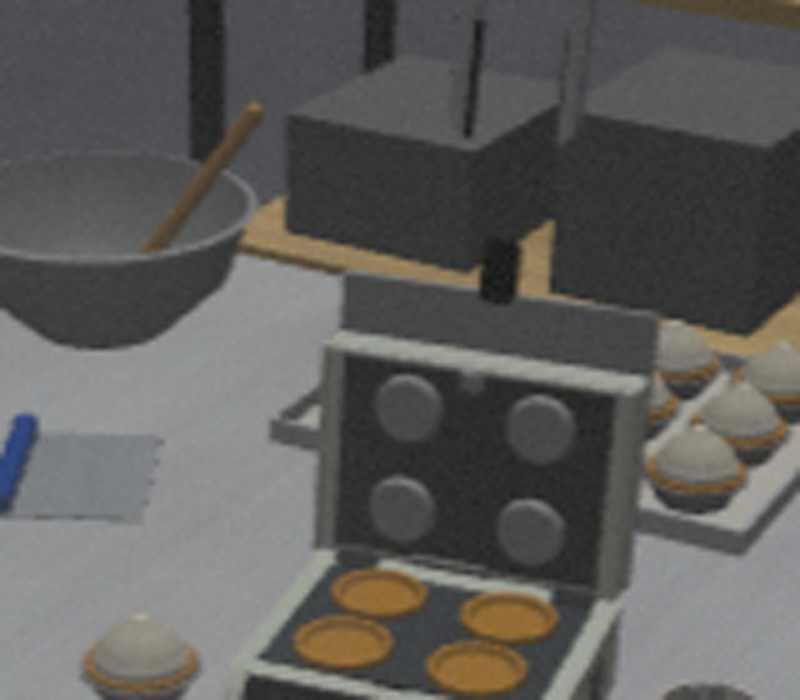

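View pics/tt10.png

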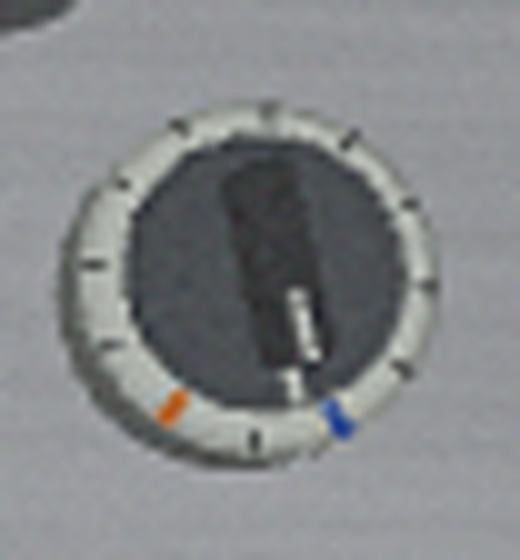

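The lid stays fully back, corners unchanged at (657,316) and (343,272). Now I'll measure the timer from its twelve marks and the pointer.

```bash
cat > m4.py <<'E'
from h import *
t=cam("top")
px=lambda u,v:((u+.5)/10-.5+315,(v+.5)/10-.5+180)
M=[(338,420),(254,438),(173,407),(110,345),(93,265),(123,184),(180,126),(268,112),(350,138),(411,204),(427,286),(403,369)]
P=np.array([onplane(t,px(*m),.043)[:2] for m in M])
c=P.mean(0); r=np.hypot(*(P-c).T); ang=np.degrees(np.unwrap(np.arctan2(*(P-c).T[::-1])))
print("centre",c,"r",r.round(4)); z0=ang+30*np.arange(12); print((z0-z0[0]).round(1)); 
zero=z0.mean(); print("zero dir deg",zero,"orange",zero-60)
pc=np.array([onplane(t,px(*m),.05)[:2] for m in [(130,273),(405,273),(267,138),(267,410)]]).mean(0); print("plate centre",pc)
for uv,z in[((293,385),.05),((313,358),.072),((297,292),.072)]:
    q=onplane(t,px(*uv),z)[:2]; d=q-c; print(uv,q,np.hypot(*d),"angle",np.degrees(np.arctan2(d[1],d[0]))%360,"cw from zero",(zero-np.degrees(np.arctan2(d[1],d[0])))%360)
a=onplane(t,px(313,358),.072)-onplane(t,px(297,292),.072);print("line dir",np.degrees(np.arctan2(a[1],a[0]))%360)
# bar edges top: left edge, right edge of bar
for (u,v) in[((222,200),(262,362)),((290,165),(328,350))]:
    a=onplane(t,px(*v),.072)-onplane(t,px(*u),.072);print("edge dir",np.degrees(np.arctan2(a[1],a[0]))%360)
E
python3 m4.py
```

```text
centre [ 0.49208546 -0.20795101] r [0.0377 0.0384 0.0377 0.0391 0.0387 0.0376 0.0391 0.0385 0.0389 0.039
 0.0382 0.0387]
[ 0.  -0.2 -0.  -0.3  1.4  0.1  0.8 -0.5 -0.  -0.7  0.1 -0.6]
zero dir deg -153.36438906000316 orange -213.36438906000316
plate centre [ 0.49124279 -0.20800933]
(293, 385) [ 0.46541833 -0.21329165] 0.027196660289794398 angle 191.3248394147025 cw from zero 15.310771525294342
(313, 358) [ 0.46895065 -0.21318446] 0.023719367771595886 angle 192.7466638304503 cw from zero 13.888947109546535
(297, 292) [ 0.48375626 -0.2100078 ] 0.008579393871253442 angle 193.87100523588703 cw from zero 12.764605704109812
line dir 192.10966807777018
edge dir 192.5136816805105
edge dir 190.03077234087033
```

Dial: centre about (0.492,-0.208), zero mark at 206.6°, orange at 146.6°, pointer at about 192°. That leaves about 45° clockwise to turn.

```bash
cat >> h.py <<'E'
C=np.array([.4923,-.2079])
def down(az):
    a=np.radians(az); y=np.array([np.cos(a),np.sin(a),0]); z=np.array([0,0,-1.]); return R.from_matrix(np.c_[np.cross(y,z),y,z])
E
python3 - <<'E'
from h import *
print("shaker",onplane(cam("top"),(320.5,153),.138),"tart",onplane(cam("top"),(370,260),.04))
print(rel([.4923,.09,.53],down(-35))); print(rel([C[0],C[1],.345],down(-78)))
E
```

```text
shaker [ 0.59273839 -0.14881067  0.138     ] tart [ 0.37245883 -0.27172265  0.04      ]
(array([-0.2952, -0.0598,  0.073 ]), array([0.087, 0.215, 0.806]))
(array([-0.5384, -0.1176,  0.3189]), array([0.173, 0.181, 1.553]))
```

```bash
python3 -m creep '{"slide":[[-0.04,-0.008,0.01],[-0.08,-0.016,0.02],[-0.12,-0.024,0.03],[-0.16,-0.032,0.04],[-0.2,-0.04,0.05],[-0.24,-0.048,0.06],[-0.28,-0.056,0.069],[-0.295,-0.06,0.073],[-0.295,-0.06,0.073],[-0.295,-0.06,0.073]],"twist":[[0.01,0.025,0.09],[0.02,0.05,0.18],[0.03,0.075,0.27],[0.04,0.1,0.36],[0.05,0.125,0.45],[0.06,0.15,0.54],[0.07,0.175,0.63],[0.08,0.2,0.72],[0.087,0.215,0.8],[0.087,0.215,0.806]],"claw":[-0.2,-0.2,-0.2,-0.2,-0.2,-0.2,-0.2,-0.2,-0.2,-0.2]}'; python3 - <<'E'
from h import *
print(get_obs()["joint_positions"].round(2))
print(rel([C[0],C[1],.345],down(-78)))
E
```

```text
time: 13.83
position: [0.4916, 0.0882, 0.53]
tool_rot: [-2.789, -1.442, -0.003]
wrist_force: [-0.6, 0.4, 0.0]
opening: 0.0563
[ 0.06 -0.02  1.23  0.    1.93  0.68]
(array([-0.2417,  0.1718,  0.1843]), array([-0.002, -0.002,  0.745]))
```

```bash
python3 -m creep '{"slide":[[-0.03,0.022,0.01],[-0.06,0.044,0.03],[-0.09,0.066,0.05],[-0.12,0.088,0.07],[-0.15,0.11,0.09],[-0.18,0.13,0.115],[-0.21,0.15,0.145],[-0.235,0.167,0.17],[-0.242,0.172,0.184],[-0.242,0.172,0.184]],"twist":[[0,0,0.09],[0,0,0.18],[0,0,0.27],[0,0,0.36],[0,0,0.45],[0,0,0.54],[0,0,0.63],[0,0,0.72],[0,0,0.745],[0,0,0.745]],"claw":[0,0,0,0.1,0.1,0.1,0.1,0.1,0.1,0.1]}'; python3 -m creep '{"slide":[[0,0,0],[0,0,0]],"twist":[[0,0,0],[0,0,0]],"claw":[0.1,0.1]}';python3 - <<'E'
from h import *
print(get_obs()["joint_positions"].round(2))
print(rel([C[0],C[1],.345],down(-78)))
s=cam("scene");t=cam("top")
crop(s,120,150,270,270,5,"s11.png");crop(t,290,120,390,240,5,"t11.png")
o=get_obs(); Rr=R.from_rotvec(o["tool_rot"])
for y in(-.021,.021):
    p=o["position"]+Rr.apply([0,y,.199]); print("fingertip inner",p,(proj(s,p)[0]-[120,150])*5,(proj(t,p)[0]-[290,120])*5)
E
```

```text
time: 14.67
position: [0.4932, -0.208, 0.3399]
tool_rot: [-3.116, -0.334, 0.012]
wrist_force: [-1.3, 1.0, -0.0]
opening: 0.0426
time: 14.83
position: [0.4949, -0.2054, 0.3476]
tool_rot: [-3.121, -0.341, -0.006]
wrist_force: [0.4, -0.3, 1.1]
opening: 0.0423
[-0.5   0.07  1.5   0.    1.57  0.85]
(array([-0.0031,  0.0019,  0.0026]), array([-0.002, -0.004,  0.008]))
fingertip inner [ 0.49182753 -0.18456828  0.14991245] [378.42723957 262.21121722] [248.34874956 396.0881864 ]
fingertip inner [ 0.5009105  -0.22557437  0.14993837] [341.45432426 306.18682234] [349.75270472 375.79303336]
```

View pics/s11.png

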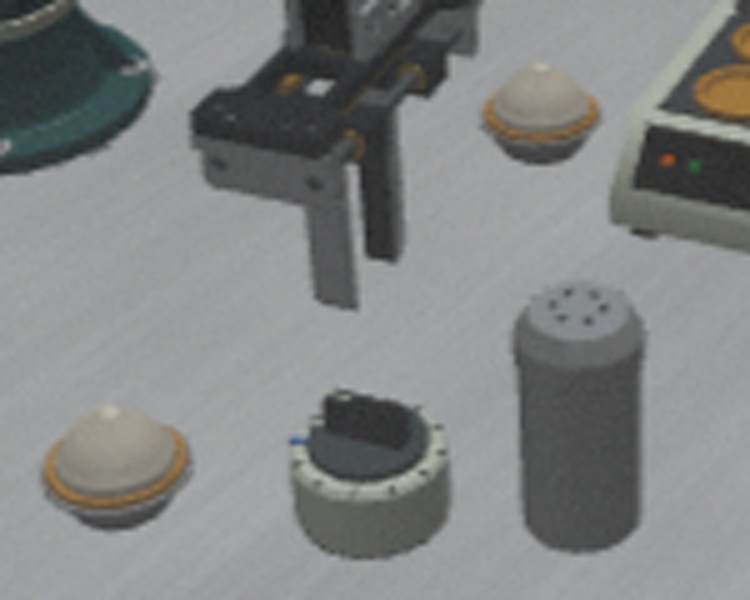

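View pics/t11.png

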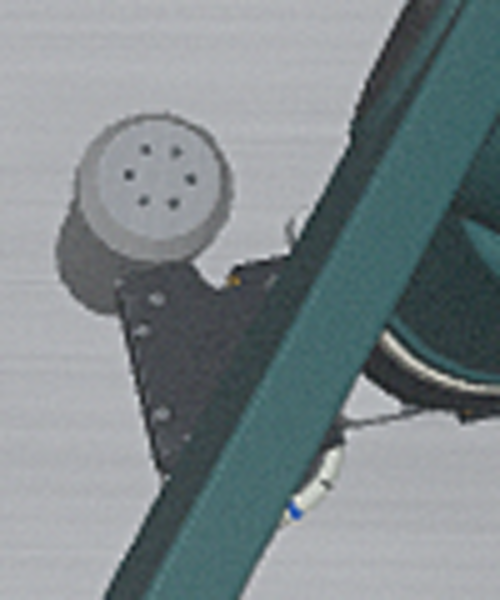

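```bash
python3 - <<'E'
from h import *
s=cam("scene"); crop(s,165,180,215,270,8,"s12.png")
o=get_obs(); Rr=R.from_rotvec(o["tool_rot"]);print(o["position"])
for y in(-.0337,-.0212,.0212,.0337):
  for x in(-.008,.008):
    p=o["position"]+Rr.apply([x,y,.1992]); print(x,y,((proj(s,p)[0]-[165,180]+.5)*8-.5).round(0))
E
```

```text
[ 0.49507059 -0.20525629  0.348962  ]
-0.008 -0.0337 [244. 158.]
0.008 -0.0337 [289. 168.]
-0.008 -0.0212 [227. 178.]
0.008 -0.0212 [272. 188.]
-0.008 0.0212 [166. 249.]
0.008 0.0212 [213. 259.]
-0.008 0.0337 [148. 271.]
0.008 0.0337 [194. 281.]
```

View pics/s12.png

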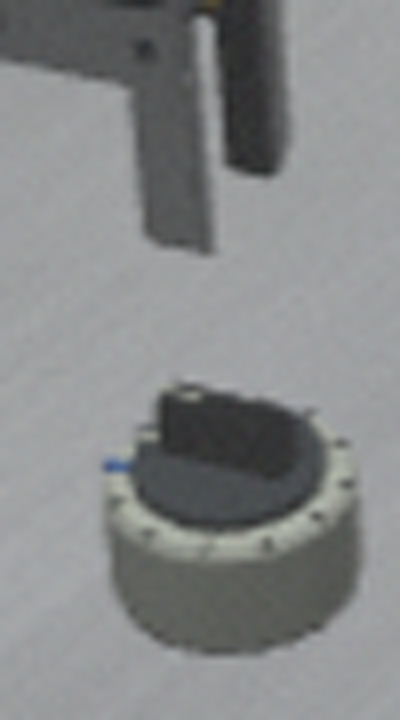

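```bash
python3 - <<'E'
from h import *
s=cam("scene")
th=np.linspace(0,2*np.pi,200)
for z,r in((.043,.042),(0,.042),(.05,.0325)):
    p=np.c_[C[0]+r*np.cos(th),C[1]+r*np.sin(th),np.full(200,z)]; q=(proj(s,p)-[165,180]+.5)*8-.5; print(z,r,q.min(0).round(0),q.max(0).round(0))
print("tip of bar white",((proj(s,[[C[0]+.023*np.cos(np.radians(192)),C[1]+.023*np.sin(np.radians(192)),.072]])-[165,180]+.5)*8-.5))
E
```

```text
0.043 0.042 [ 97. 408.] [353. 567.]
0 0.042 [108. 508.] [359. 669.]
0.05 0.0325 [125. 409.] [323. 531.]
tip of bar white [[156.91900028 399.94876138]]
```

```bash
sed -i 's/^C=.*/C=np.array([.493,-.2075])/' h.py; python3 - <<'E'
from h import *
o=get_obs();print(o["position"],o["joint_velocities"].round(4))
print(rel([C[0],C[1],.199+.090],down(-78)))
E
```

```text
[ 0.49501164 -0.2053535   0.34884545] [-0.0045  0.0026  0.0055  0.0003 -0.0015  0.0014]
(array([-0.0028,  0.0016,  0.0598]), array([ 0.001, -0.006,  0.008]))
```

```bash
python3 -m creep '{"slide":[[-0.001,0.001,0.015],[-0.002,0.0016,0.03],[-0.0028,0.0016,0.045],[-0.0028,0.0016,0.055],[-0.0028,0.0016,0.06],[-0.0028,0.0016,0.06],[-0.0028,0.0016,0.06],[-0.0028,0.0016,0.06]],"twist":[[0,-0.006,0.008],[0,-0.006,0.008],[0,-0.006,0.008],[0,-0.006,0.008],[0,-0.006,0.008],[0,-0.006,0.008],[0,-0.006,0.008],[0,-0.006,0.008]],"claw":[0.1,0.1,0.1,0.1,0.1,0.1,0.1,0.1]}'; python3 - <<'E'
from h import *
o=get_obs();print(o["position"],o["joint_velocities"].round(4))
print(rel([C[0],C[1],.199+.060],down(-78)))
s=cam("scene"); crop(s,165,180,215,270,8,"s13.png"); t=cam("top"); crop(t,290,120,390,240,5,"t13.png")
E
```

```text
time: 15.7
position: [0.4927, -0.2085, 0.2882]
tool_rot: [3.125, 0.325, -0.001]
wrist_force: [0.2, -0.0, 0.2]
opening: 0.0425
[ 0.49271809 -0.20854672  0.2881564 ] [-0.0026 -0.0021 -0.0028  0.0005 -0.0003  0.0003]
(array([ 0.0005, -0.001 ,  0.0292]), array([ 0.   ,  0.001, -0.002]))
```

View pics/s13.png

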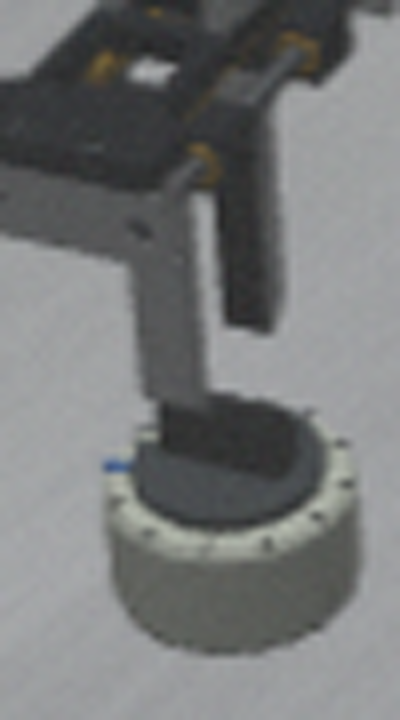

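View pics/t13.png

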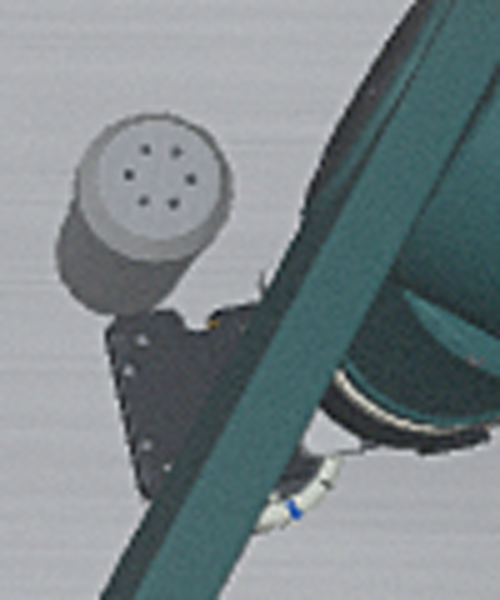

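Fingers straddle the black bar, and the timer is unmoved (blue mark at (117,466) in the crop). I'll go down to just above the dial plate.

```bash
python3 -m creep '{"slide":[[0.0005,-0.0005,0.01],[0.0005,-0.001,0.02],[0.0005,-0.001,0.027],[0.0005,-0.001,0.032],[0.0005,-0.001,0.035],[0.0005,-0.001,0.036],[0.0005,-0.001,0.036]],"twist":[[0,0,0],[0,0,0],[0,0,0],[0,0,0],[0,0,0],[0,0,0],[0,0,0]],"claw":[0.1,0.1,0.1,0.1,0.1,0.1,0.1]}'; python3 - <<'E'
from h import *
o=get_obs();print(o["position"],o["joint_velocities"].round(4))
print(rel([C[0],C[1],.1992+.050],down(-78)))
s=cam("scene"); crop(s,165,180,215,270,8,"s14.png")
E
```

```text
time: 16.38
position: [0.4924, -0.2074, 0.2504]
tool_rot: [-3.123, -0.324, 0.005]
wrist_force: [0.1, -0.3, 0.1]
opening: 0.0423
[ 0.49244002 -0.20740952  0.25041629] [-0.0002 -0.0075 -0.0141 -0.0004  0.0039  0.001 ]
(array([0.0005, 0.0002, 0.0012]), array([-0.002,  0.003, -0.003]))
```

View pics/s14.png

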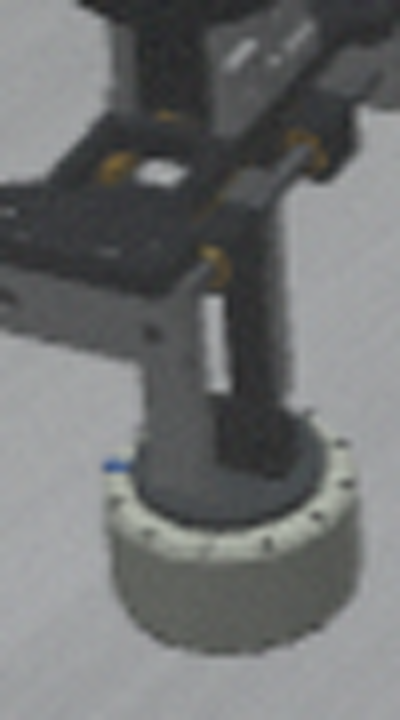

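```bash
python3 -m creep '{"slide":[[0,0,0.001],[0,0,0.002],[0,0,0.003],[0,0,0.004],[0,0,0.004]],"twist":[[0,0,0],[0,0,0],[0,0,0],[0,0,0],[0,0,0]],"claw":[0.1,0.1,0.1,0.1,0.1]}'
```

```text
time: 16.85
position: [0.4927, -0.2075, 0.2494]
tool_rot: [3.125, 0.325, -0.002]
wrist_force: [-1.7, 2.9, 8.1]
opening: 0.042
```

```bash
python3 -m creep '{"slide":[[0,0,0.001],[0,0,0.002],[0,0,0.002],[0,0,0.002],[0,0,0.002]],"twist":[[0,0,0],[0,0,0],[0,0,0],[0,0,0],[0,0,0]],"claw":[0.1,0.1,0.2,0.3,0.4]}' 10
```

```text
time: 17.27
position: [0.4935, -0.2074, 0.2493]
tool_rot: [3.124, 0.325, 0.005]
wrist_force: [-2.3, 2.5, 14.0]
opening: 0.0299
```

```bash
python3 -m creep '{"slide":[[0,0,0],[0,0,0],[0,0,0],[0,0,0],[0,0,0]],"twist":[[0,0,0],[0,0,0],[0,0,0],[0,0,0],[0,0,0]],"claw":[0.5,0.55,0.6,0.65,0.7]}' 10;  python3 -m creep '{"slide":[[0,0,0],[0,0,0]],"twist":[[0,0,0],[0,0,0]],"claw":[0.8,0.8]}' 10; python3 - <<'E'
from h import *
print(get_obs()["moment"],R.from_rotvec(get_obs()["tool_rot"]).inv().apply(get_obs()["wrist_force"]))
s=cam("scene"); crop(s,165,180,215,270,8,"s15.png")
E
```

```text
time: 17.68
position: [0.4938, -0.2072, 0.2493]
tool_rot: [3.124, 0.325, 0.007]
wrist_force: [-2.3, 3.9, 13.7]
opening: 0.015
time: 17.85
position: [0.4937, -0.2067, 0.2493]
tool_rot: [-3.123, -0.325, -0.006]
wrist_force: [-2.4, 6.0, 14.7]
opening: 0.013
[ 1.11880427  0.45919925 -0.01468551] [ -1.03286909  -6.33452715 -14.74029963]
```

View pics/s15.png

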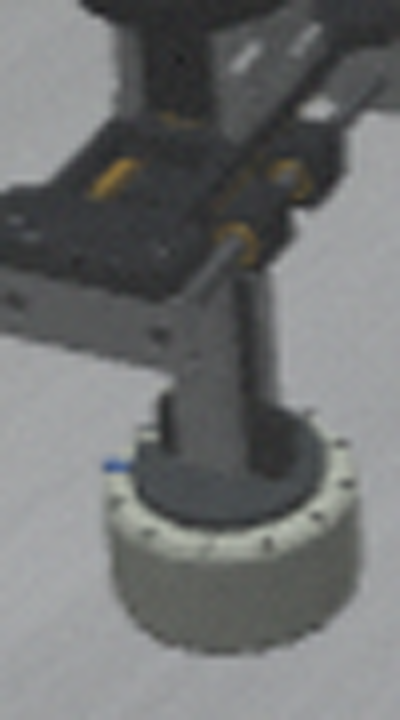

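Jaws are closed on the bar (13.0 mm) and the blue mark is still at (117,466). I'll ease the side force, firm the grip, then turn in steps.

```bash
python3 -m creep '{"slide":[[0,-0.0005,0.001],[0,-0.001,0.001],[0,-0.001,0.001],[0,-0.001,0.001],[0,-0.001,0.001],[0,-0.001,0.001],[0,-0.001,0.001]],"twist":[[0,0,0],[0,0,0],[0,0,0.03],[0,0,0.07],[0,0,0.11],[0,0,0.15],[0,0,0.17]],"claw":[0.8,0.8,0.8,0.8,0.8,0.8,0.8]}' 30; cat > m5.py <<'E'
from h import *
o=get_obs(); r=R.from_rotvec(o["tool_rot"]); y=r.apply([0,1,0]); print("az",np.degrees(np.arctan2(y[1],y[0])).round(2),"tool-frame F",r.inv().apply(o["wrist_force"]).round(1),"M",o["moment"].round(2), "q6",o["joint_positions"][5].round(2),o["position"])
E
python3 m5.py
```

```text
time: 18.48
position: [0.4936, -0.2063, 0.2493]
tool_rot: [3.14, 0.057, 0.007]
wrist_force: [-2.6, 4.2, 17.6]
opening: 0.0125
az -87.93 tool-frame F [ -2.4  -4.3 -17.6] M [0.8  0.7  0.15] q6 1.03 [ 0.49358912 -0.20633268  0.24929352]
```

```bash
python3 -m creep '{"slide":[[0,0,0],[0,-0.0003,0],[0,-0.0005,0],[0,-0.0005,0],[0,-0.0005,0],[0,-0.0005,0],[0,-0.0005,0]],"twist":[[0,0,0.04],[0,0,0.09],[0,0,0.14],[0,0,0.19],[0,0,0.24],[0,0,0.28],[0,0,0.3]],"claw":[0.8,0.8,0.8,0.8,0.8,0.8,0.8]}' 30; python3 m5.py; python3 - <<'E'
from h import *
s=cam("scene"); crop(s,150,160,250,270,7,"s16.png")
E
```

```text
time: 19.07
position: [0.4935, -0.2064, 0.2493]
tool_rot: [3.112, -0.413, 0.008]
wrist_force: [-1.8, 2.2, 16.0]
opening: 0.0131
az -105.13 tool-frame F [ -2.3  -1.6 -16.1] M [0.46 0.75 0.2 ] q6 1.33 [ 0.49354125 -0.20639688  0.24929467]
```

View pics/s16.png

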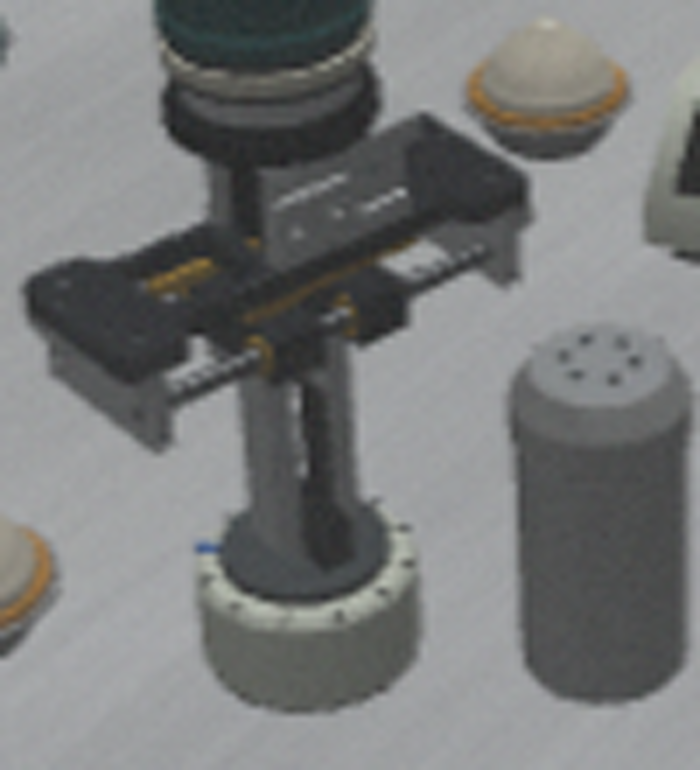

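```bash
python3 - <<'E'
from h import *
s=cam("scene"); o=get_obs(); r=R.from_rotvec(o["tool_rot"])
for y in(-.0885,.0885):
  for x in(-.0375,.0375):
    for dz in(.097,):
      p=o["position"]+r.apply([x,y,.1992-dz]); print(x,y,p.round(3),((proj(s,p)[0]-[150,160]+.5)*7-.5).round(0))
p=np.array([.593,-.149,.138]); print(((proj(s,p)[0]-[150,160]+.5)*7-.5).round(0))
R2=down(-123.4)
d=np.array([.593,-.149])-o["position"][:2]; print("shaker in final tool frame",R2.inv().apply([*d,0]))
E
```

```text
-0.0375 -0.0885 [ 0.481 -0.111  0.147] [420. 209.]
0.0375 -0.0885 [ 0.553 -0.131  0.147] [545. 289.]
-0.0375 0.0885 [ 0.435 -0.282  0.147] [ 23. 387.]
0.0375 0.0885 [ 0.507 -0.302  0.147] [143. 482.]
[607. 367.]
shaker in final tool frame [ 0.05142408 -0.10268721  0.        ]
```

Blue mark is unmoved (scene pixel 179.6, 238.3). The gripper's end plate clears the shaker top by about 9 mm in height. I'll finish the turn.

```bash
python3 -m creep '{"slide":[[0,0,0],[0,0,0],[0,0,0],[0,0,0],[0,0,0],[0,0,0],[0,0,0],[0,0,0]],"twist":[[0,0,0.04],[0,0,0.09],[0,0,0.14],[0,0,0.19],[0,0,0.24],[0,0,0.28],[0,0,0.305],[0,0,0.305]],"claw":[0.8,0.8,0.8,0.8,0.8,0.8,0.8,0.8]}' 30; python3 m5.py; python3 - <<'E'
from h import *
s=cam("scene"); crop(s,150,160,250,270,7,"s17.png");t=cam("top");crop(t,290,120,390,240,5,"t17.png")
E
```

```text
time: 19.83
position: [0.4934, -0.2067, 0.2493]
tool_rot: [3.013, -0.88, 0.008]
wrist_force: [-3.0, 0.0, 16.0]
opening: 0.013
az -122.57 tool-frame F [ -2.5   1.6 -16. ] M [0.28 0.76 0.08] q6 1.64 [ 0.49342555 -0.20669238  0.24929592]
```

View pics/s17.png

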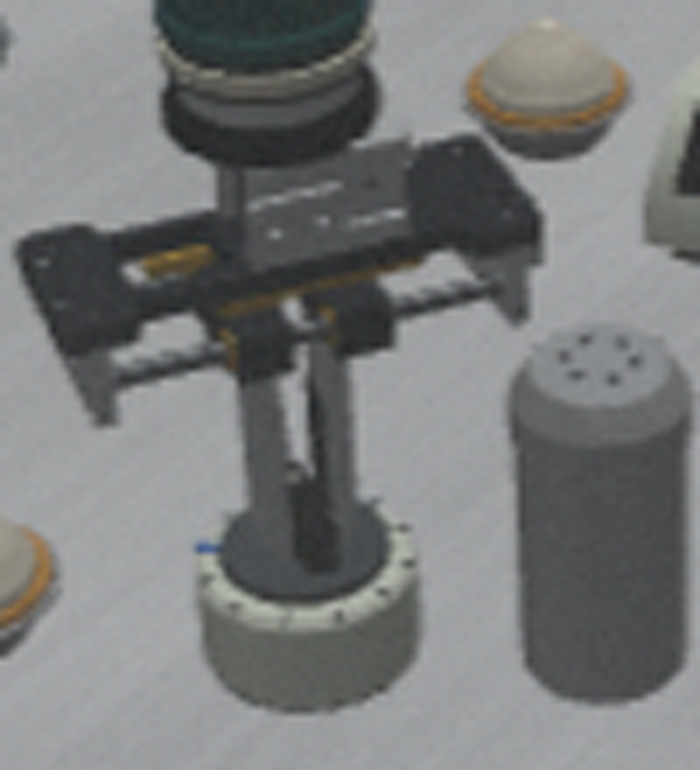

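View pics/t17.png

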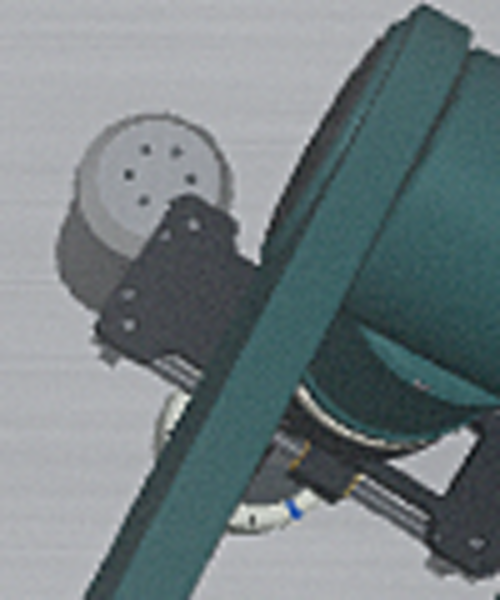

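```bash
python3 -m creep '{"slide":[[0,0,0],[0,0,0],[0,0,0]],"twist":[[0,0,0.012],[0,0,0.016],[0,0,0.016]],"claw":[0.8,0.8,0.8]}' 30; python3 m5.py
```

```text
time: 20.18
position: [0.4934, -0.2067, 0.2493]
tool_rot: [3.007, -0.903, 0.008]
wrist_force: [-2.4, 1.0, 16.0]
opening: 0.0124
az -123.44 tool-frame F [ -2.5   0.5 -16. ] M [0.28 0.82 0.1 ] q6 1.65 [ 0.49342232 -0.2066846   0.24933048]
```

```bash
python3 -m creep '{"slide":[[0,0,0],[0,0,0],[0,0,-0.001],[0,0,-0.002],[0,0,-0.003],[0,0,-0.004]],"twist":[[0,0,0],[0,0,0],[0,0,0],[0,0,0],[0,0,0],[0,0,0]],"claw":[0.7,0.6,0.45,0.35,0.3,0.3]}' 10; python3 m5.py;  python3 -m creep '{"slide":[[0,0,-0.005],[0,0,-0.015],[0,0,-0.035],[0,0,-0.065],[0,0,-0.10],[0,0,-0.14],[0,0,-0.16],[0,0,-0.16]],"twist":[[0,0,0],[0,0,0],[0,0,0],[0,0,0],[0,0,0],[0,0,0],[0,0,0],[0,0,0]],"claw":[0.3,0.3,0.3,0.3,0.3,0.3,0.3,0.3]}'
```

```text
time: 20.68
position: [0.4929, -0.2064, 0.2495]
tool_rot: [3.008, -0.904, 0.002]
wrist_force: [1.1, -1.1, 2.3]
opening: 0.0327
az -123.47 tool-frame F [ 1.5  0.3 -2.3] M [-0.18 -0.11 -0.01] q6 1.65 [ 0.4928789  -0.20635371  0.24946735]
time: 21.35
position: [0.493, -0.2061, 0.4149]
tool_rot: [3.007, -0.904, 0.013]
wrist_force: [0.5, 0.6, 0.7]
opening: 0.033
```

```bash
python3 -m creep '{"slide":[[-0.03,0.02,0],[-0.06,0.04,0],[-0.09,0.06,0],[-0.12,0.08,0],[-0.15,0.10,0],[-0.18,0.12,0],[-0.18,0.12,0]],"twist":[[0,0,0],[0,0,0],[0,0,0],[0,0,0],[0,0,0],[0,0,0],[0,0,0]],"claw":[0.3,0.3,0.3,0.3,0.3,0.3,0.3]}'; python3 - <<'E'
from h import *
s=cam("scene"); cv2.imwrite("pics/s18.png",s["pixels"]);t=cam("top");cv2.imwrite("pics/t18.png",t["pixels"]);crop(t,315,180,367,236,10,"tt18.png");crop(s,165,180,215,270,8,"st18.png")
E
```

```text
time: 21.93
position: [0.2724, -0.2061, 0.4075]
tool_rot: [3.006, -0.911, -0.009]
wrist_force: [0.7, -0.3, 0.2]
opening: 0.0329
```

View pics/t18.png

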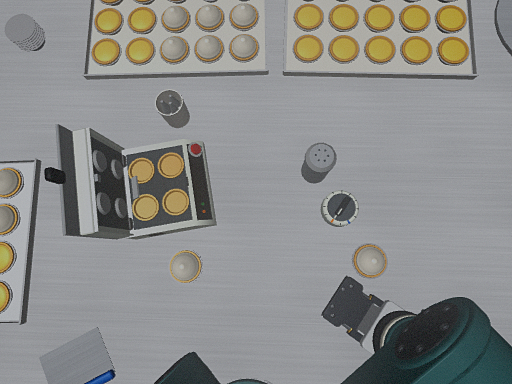

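View pics/tt18.png

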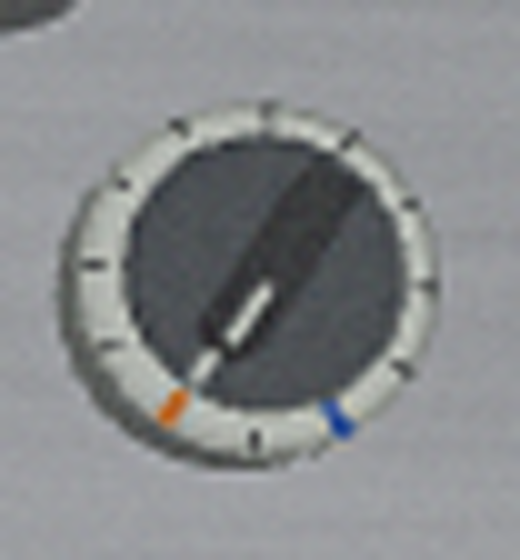

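View pics/s18.png

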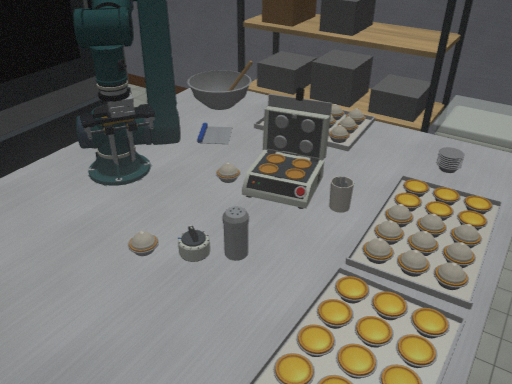

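The dial pointer ends at (200,370), in line with the orange mark at (174,407), and the blue mark is unchanged at (338,420). The lid is back, and shaker, tarts and pot are where they were. One numeric check follows.

```bash
python3 - <<'E'
from h import *
t=cam("top"); c=np.array([.49209,-.20795]); zero=-153.36
px=lambda u,v:((u+.5)/10-.5+315,(v+.5)/10-.5+180)
for uv,z in[((202,368),.05),((233,342),.072)]:
    d=onplane(t,px(*uv),z)[:2]-c; print((zero-np.degrees(np.arctan2(d[1],d[0])))%360)
a=onplane(t,px(233,345),.072)-onplane(t,px(267,286),.072);print("line",(zero-np.degrees(np.arctan2(a[1],a[0])))%360)
im=cv2.imread("pics/top0.png"); d=cv2.absdiff(im,t["pixels"]).max(2)
for n,b in(("shaker",(300,135,340,185)),("tart_a",(350,240,390,281)),("tart_b",(165,245,205,285)),("pot",(155,88,192,128)),("timer rim",(318,188,362,228))): print(n,d[b[1]:b[3],b[0]:b[2]].max(), (d[b[1]:b[3],b[0]:b[2]]>40).sum())
E
```

```text
60.02311717604823
58.57261856027384
line 56.8439670353614
shaker 20 0
tart_a 101 20
tart_b 19 0
pot 22 0
timer rim 160 44
```

```bash
python3 - <<'E'
from h import *
t=cam("top"); zero=-153.36
im=cv2.imread("pics/top0.png"); d=cv2.absdiff(im,t["pixels"]).max(2)
ys,xs=np.nonzero(d[240:281,350:390]>40); print(xs.min()+350,xs.max()+350,ys.min()+240,ys.max()+240)
# bar orientation from dark-pixel mask inside plate (both pictures), relative rotation
for n,I in(("before",im),("after",t["pixels"])):
    g=I.max(2); m=np.zeros_like(g); q=proj(t,[.4921,-.2080,.055])[0]; cv2.circle(m,tuple(int(round(v)) for v in q),12,1,-1)
    G=cv2.resize(g,None,fx=4,fy=4,interpolation=cv2.INTER_CUBIC); M=cv2.resize(m,None,fx=4,fy=4,interpolation=cv2.INTER_NEAREST)
    for th in (52,58,):
        ys,xs=np.nonzero((G<th)&(M>0)); 
        if len(xs)<50: print(n,th,len(xs)); continue
        P=np.array([onplane(t,((x+.5)/4-.5,(y+.5)/4-.5),.072)[:2] for x,y in zip(xs,ys)]); w,v=np.linalg.eigh(np.cov(P.T)); a=np.degrees(np.arctan2(v[1,1],v[0,1])); print(n,th,len(xs),"cw from zero mod180",(zero-a)%180)
E
```

```text
350 357 276 280
before 52 402 cw from zero mod180 10.327907616682012
before 58 1255 cw from zero mod180 17.292880461510805
after 52 104 cw from zero mod180 60.223168836079594
after 58 422 cw from zero mod180 57.43291603054564
```

```bash
python3 - <<'E'
from cell import job,get_obs
print(get_obs()["time"]); print(job.close_job())
E
```

```text
22.1333
the job is handed in; nothing more can be done
None
```

The press is open with its lid back on the stop, the timer reads ten minutes, and the job was handed in at 22.1 s of the 61 s allowed.

- **Lid:** I pressed the red button with closed, tilted fingers and the lid popped up. I then gripped the handle and guided the lid round to its stop, slowing at the end. The wrist felt about 5 N from the stop, and I held it there before letting go. After release the lid corners in the picture matched 1.66 rad and had not moved.
- **Timer:** The dial started about 15° past zero, so I turned it about 45° clockwise, pressing down with about 16 N. The blue zero mark stayed on the same pixel, so the timer neither slid nor spun.
- **Dial reading:** My checks disagree slightly. The pointer tip gives 60.0° and the tool's turn gives 60°, but the short white line and the bar outline give 57–60°. I trusted the pointer tip, which lines up with the orange mark.
- **Bystanders:** The shaker, tart_b and the pot showed no change in the top view. The only difference near tart_a was the raised gripper at the edge of the checked area. The gripper's end plate passed over the shaker with an estimated 9 mm of height to spare and did not touch it.

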